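Load the roller mixer and hang up the scoops

TASK

The samples are weighed in: lay every capped bottle on its side in a gap between two rollers of the roller mixer, set down gently rather than dropped, and hang every steel scoop by its eye on the rack, one scoop to a peg. When all bottles and scoops are in place and at rest, start the mixer by turning its switch clockwise a quarter turn to its stop. Leave the beaker and the wash bottle standing where they are.

Things in the scene. Friction and masses are not known exactly. Their poses are not given: they have to be found in the camera images.
- bottle1: Capped white plastic sample bottle, a cylinder 52 mm in diameter and 76 mm tall with a 43 mm screw cap above it, 105 mm tall in all, 0.13 to 0.25 kg; weight low, upright on the bench at the start. Its z axis runs along it from the flat base to the cap; origin at the centre of the base. All bottles are alike; the state gives None for one that is absent.
- bottle2: Capped white plastic sample bottle, a cylinder 52 mm in diameter and 76 mm tall with a 43 mm screw cap above it, 105 mm tall in all, 0.13 to 0.25 kg; weight low, upright on the bench at the start. Its z axis runs along it from the flat base to the cap; origin at the centre of the base. All bottles are alike; the state gives None for one that is absent.
- bottle3: Capped white plastic sample bottle, a cylinder 52 mm in diameter and 76 mm tall with a 43 mm screw cap above it, 105 mm tall in all, 0.13 to 0.25 kg; weight low, upright on the bench at the start. Its z axis runs along it from the flat base to the cap; origin at the centre of the base. All bottles are alike; the state gives None for one that is absent.
- scoop1: Flat-bottomed stainless steel scoop, 80 g, lying open side up on the bench at the start. Own frame: origin on the underside, +x towards the eye, +z up. The pan (62 mm long, 44 mm wide, walls 22 mm high) lies from x = -77 to -15 mm; from its back wall a straight handle 14 mm wide (y) and 8 mm thick, 10 to 18 mm above the bench, runs to x = 50 mm and ends in a round wire eye. None if absent.
- scoop1_eye (a point): Centre of that scoop's eye, at x = 64, y = 0, z = 14 mm in the scoop's frame: a ring of 6 mm wire, about 24 mm clear inside and 38 mm outside, its hole along the scoop's z.
- scoop2: Flat-bottomed stainless steel scoop, 80 g, lying open side up on the bench at the start. Own frame: origin on the underside, +x towards the eye, +z up. The pan (56 mm long, 38 mm wide, walls 22 mm high) lies from x = -71 to -15 mm; from its back wall a straight handle 14 mm wide (y) and 8 mm thick, 10 to 18 mm above the bench, runs to x = 50 mm and ends in a round wire eye. None if absent.
- scoop2_eye (a point): Centre of that scoop's eye, at x = 64, y = 0, z = 14 mm in the scoop's frame: a ring of 6 mm wire, about 24 mm clear inside and 38 mm outside, its hole along the scoop's z.
- scoop3: Flat-bottomed stainless steel scoop, 80 g, lying open side up on the bench at the start. Own frame: origin on the underside, +x towards the eye, +z up. The pan (50 mm long, 32 mm wide, walls 22 mm high) lies from x = -65 to -15 mm; from its back wall a straight handle 14 mm wide (y) and 8 mm thick, 10 to 18 mm above the bench, runs to x = 50 mm and ends in a round wire eye. None if absent.
- scoop3_eye (a point): Centre of that scoop's eye, at x = 64, y = 0, z = 14 mm in the scoop's frame: a ring of 6 mm wire, about 24 mm clear inside and 38 mm outside, its hole along the scoop's z.
- mixer: White roller mixer, fixed, 325 x 335 mm. Origin on the bench under its middle; +x runs along the rollers away from its control panel (roughly away from the robot), z up. Six grey rollers that do not turn while off, 30 mm in diameter, 55 mm apart, axes 70 mm up, bare from x = -95 mm (drive housing, top 90 mm up) to +135 mm (bearing plate, top 89 mm up).
- gap1 (a point): Where the axis of a bottle runs (100 mm above the bench) when it lies seated in gap 1 of the 5 gaps between two rollers, at x = 20, y = 110 mm of the mixer. Bottles in neighbouring gaps lie only 3 mm apart, too close for fingers.
- gap2 (a point): Where the axis of a bottle runs (100 mm above the bench) when it lies seated in gap 2 of the 5 gaps between two rollers, at x = 20, y = 55 mm of the mixer. Bottles in neighbouring gaps lie only 3 mm apart, too close for fingers.
- gap3 (a point): Where the axis of a bottle runs (100 mm above the bench) when it lies seated in gap 3 of the 5 gaps between two rollers, at x = 20, y = 0 mm of the mixer. Bottles in neighbouring gaps lie only 3 mm apart, too close for fingers.
- gap4 (a point): Where the axis of a bottle runs (100 mm above the bench) when it lies seated in gap 4 of the 5 gaps between two rollers, at x = 20, y = -55 mm of the mixer. Bottles in neighbouring gaps lie only 3 mm apart, too close for fingers.
- gap5 (a point): Where the axis of a bottle runs (100 mm above the bench) when it lies seated in gap 5 of the 5 gaps between two rollers, at x = 20, y = -110 mm of the mixer. Bottles in neighbouring gaps lie only 3 mm apart, too close for fingers.
- switch (a joint): Rotary switch on the mixer's control panel: 0 = off, grows turning clockwise seen from above, pi/2 (1.571) = on, at its stop. About 0.05 N m of friction; stays where it is left.
- switch_grip (a point): Grip point of the switch, on its vertical axis, 127 mm above the bench: a black bar grip 38 mm long, 14 mm wide and 32 mm high (its top 7 mm above this point). At joint value 0 the bar lies along the mixer's x; it turns with the switch.
- rack: Fixed tool rack: foot plate 100 x 360 mm, two posts at y = +-165 mm, cross bar 30 mm high centred 245 mm up. Origin on the bench under the bar's front face, which looks to -x (to the robot); z up. Four steel pegs, 6 mm in diameter, 50 mm long, 80 mm apart, start on that face 245 mm up and rise to the front, 55 degrees above level (0.57 to -x, 0.82 up).
- peg1 (a point): Middle of peg 1 of the rack, 25 mm from its root and from its tip, at y = 120 mm of the rack, 265 mm above the bench.
- peg2 (a point): Middle of peg 2 of the rack, 25 mm from its root and from its tip, at y = 40 mm of the rack, 265 mm above the bench.
- peg3 (a point): Middle of peg 3 of the rack, 25 mm from its root and from its tip, at y = -40 mm of the rack, 265 mm above the bench.
- peg4 (a point): Middle of peg 4 of the rack, 25 mm from its root and from its tip, at y = -120 mm of the rack, 265 mm above the bench.
- beaker: Bystander: glass beaker, 68 mm in diameter, 88 mm tall; origin at the centre of its base.
- wash_bottle: Bystander: white wash bottle with a bent spout, 64 mm in diameter, about 195 mm tall; origin at the centre of its base.
Not all that is in view belongs to the job. What is shaped like the scoop1 but yellow is not meant. What is shaped like the scoop2 but brown is not meant.

How it is judged:
On the way, in this order (a step that is already met when the one before it is completed fails the run):
1. with the mixer still off, every bottle lies seated between two rollers and every scoop hangs by its eye, one to a peg, all let go and at rest (angle between the z axis of each of bottle1, bottle2, bottle3 and the x axis of mixer, either way round below 0.12 rad and z of bottle1 in the frame of mixer between 0.0964 and 0.1044 m and y of bottle1 in the frame of mixer between -0.125 and 0.125 m and x of bottle1 in the frame of mixer between -0.098 and 0.138 m and linear speed of each of bottle1, bottle2, bottle3 below 0.03 m/s and contact force between each of bottle1, bottle2, bottle3, scoop1, scoop2, scoop3 and the fingers below 0.3 N and z of bottle2 in the frame of mixer between 0.0964 and 0.1044 m and y of bottle2 in the frame of mixer between -0.125 and 0.125 m and x of bottle2 in the frame of mixer between -0.098 and 0.138 m and z of bottle3 in the frame of mixer between 0.0964 and 0.1044 m and y of bottle3 in the frame of mixer between -0.125 and 0.125 m and x of bottle3 in the frame of mixer between -0.098 and 0.138 m and (distance between scoop1_eye and peg1 below 0.032 m or distance between scoop1_eye and peg2 below 0.032 m or distance between scoop1_eye and peg3 below 0.032 m or distance between scoop1_eye and peg4 below 0.032 m) and angle between each of scoop1, scoop2, scoop3's own x axis and vertical below 0.35 rad and linear speed of each of scoop1, scoop2, scoop3 below 0.05 m/s and (distance between scoop2_eye and peg1 below 0.032 m or distance between scoop2_eye and peg2 below 0.032 m or distance between scoop2_eye and peg3 below 0.032 m or distance between scoop2_eye and peg4 below 0.032 m) and (distance between scoop3_eye and peg1 below 0.032 m or distance between scoop3_eye and peg2 below 0.032 m or distance between scoop3_eye and peg3 below 0.032 m or distance between scoop3_eye and peg4 below 0.032 m) and distance between scoop1_eye and scoop2_eye above 0.05 m and distance between each of scoop1_eye, scoop2_eye and scoop3_eye above 0.05 m and value of joint switch below 0.4 rad), for 0.3 s.
2. then the switch is turned clockwise to on (value of joint switch above 1.35 rad), for 0.2 s.
At the end, for the whole second after the job is handed in: Bottles seated between two rollers (within 0.12 rad and 4 mm of height), scoops hanging from pegs (eye within 32 mm of the peg's middle, handle within 0.35 rad of vertical), one to a peg, all released and at rest; switch at 1.35 rad or more (angle between the z axis of each of bottle1, bottle2, bottle3 and the x axis of mixer, either way round below 0.12 rad and z of bottle1 in the frame of mixer between 0.0964 and 0.1044 m and y of bottle1 in the frame of mixer between -0.125 and 0.125 m and x of bottle1 in the frame of mixer between -0.098 and 0.138 m and linear speed of each of bottle1, bottle2, bottle3 below 0.03 m/s and contact force between each of bottle1, bottle2, bottle3, scoop1, scoop2, scoop3 and the fingers below 0.3 N and z of bottle2 in the frame of mixer between 0.0964 and 0.1044 m and y of bottle2 in the frame of mixer between -0.125 and 0.125 m and x of bottle2 in the frame of mixer between -0.098 and 0.138 m and z of bottle3 in the frame of mixer between 0.0964 and 0.1044 m and y of bottle3 in the frame of mixer between -0.125 and 0.125 m and x of bottle3 in the frame of mixer between -0.098 and 0.138 m and (distance between scoop1_eye and peg1 below 0.032 m or distance between scoop1_eye and peg2 below 0.032 m or distance between scoop1_eye and peg3 below 0.032 m or distance between scoop1_eye and peg4 below 0.032 m) and angle between each of scoop1, scoop2, scoop3's own x axis and vertical below 0.35 rad and linear speed of each of scoop1, scoop2, scoop3 below 0.05 m/s and (distance between scoop2_eye and peg1 below 0.032 m or distance between scoop2_eye and peg2 below 0.032 m or distance between scoop2_eye and peg3 below 0.032 m or distance between scoop2_eye and peg4 below 0.032 m) and (distance between scoop3_eye and peg1 below 0.032 m or distance between scoop3_eye and peg2 below 0.032 m or distance between scoop3_eye and peg3 below 0.032 m or distance between scoop3_eye and peg4 below 0.032 m) and distance between scoop1_eye and scoop2_eye above 0.05 m and distance between each of scoop1_eye, scoop2_eye and scoop3_eye above 0.05 m and value of joint switch above 1.35 rad); the robot touches nothing.
It fails at once if the beaker or wash bottle is pushed more than 40 mm or tipped over (distance of any of beaker, wash_bottle from where it was at the start of the episode above 0.04 m or angle between any of beaker, wash_bottle's own z axis and vertical above 0.5 rad).
It fails at once if a bottle is pressed against the mixer with more than 45 N (contact force between any of bottle1, bottle2, bottle3 and mixer above 45 N).
It fails at once if a bottle is let fall onto the rollers from more than about 4 cm (it comes down on them out of the hand at over 0.85 m/s) ((linear speed of bottle1 above 0.85 m/s and contact force between bottle1 and the fingers below 0.1 N and z of bottle1 in the frame of mixer between 0.08 and 0.14 m and x of bottle1 in the frame of mixer between -0.15 and 0.15 m and y of bottle1 in the frame of mixer between -0.15 and 0.15 m) or (linear speed of bottle2 above 0.85 m/s and contact force between bottle2 and the fingers below 0.1 N and z of bottle2 in the frame of mixer between 0.08 and 0.14 m and x of bottle2 in the frame of mixer between -0.15 and 0.15 m and y of bottle2 in the frame of mixer between -0.15 and 0.15 m) or (linear speed of bottle3 above 0.85 m/s and contact force between bottle3 and the fingers below 0.1 N and z of bottle3 in the frame of mixer between 0.08 and 0.14 m and x of bottle3 in the frame of mixer between -0.15 and 0.15 m and y of bottle3 in the frame of mixer between -0.15 and 0.15 m)).
Of bottle1, bottle2, bottle3 only 2 to 3 are there at a start; the rules pass over those that are not, and their reading is None.
Of scoop1, scoop2, scoop3 only 2 to 3 are there at a start; the rules pass over those that are not, and their reading is None.
At some moment in a run one of bottle1, bottle2, bottle3, scoop1, scoop2, scoop3 may be knocked a few centimetres aside while the robot is not near it.
It also fails if it takes over 210 s, if anything falls off the work surface, if the arm or the gripper's body presses on something with over 40 N, if the wrist force passes 120 N, or if a joint passes its speed limit or range.

ROBOT

A 6-joint arm with a two-finger parallel gripper is mounted at the origin on the work surface. World frame = base frame: x ahead of the robot, y to its left, z up, the work surface at z = 0. Lengths are in m, angles in rad, forces in N, time in s.
With the tool pointing down it reaches from about 0.375 to 0.9 m from the base axis. Payload 3.1 kg.
Tool frame: the origin (TCP) lies between the finger pads; the fingertips stand 11 mm ahead of it and the grasp point (between the pads) lies 8 mm behind it; z points along the fingers, y is the direction in which the jaws open and shut (so a half turn about z gives the same grasp; the last joint's range is limited). The gripper opens to 85 mm and grips with 20 to 120 N. Pads are 22 mm wide; open, the fingers measure 114 mm over their backs; the gripper's body (76 mm by 85 mm) begins 54 mm behind the grasp point. The pads swing forward as they close: fully open they stand 13 mm farther back than shut.
Start: joints at [1.036, 0.527, 1.433, -0, 1.181, -0.178], TCP at [0.218, 0.586, 0.242] pointing down, gripper open.
Joint ranges: [-3.08, 3.08], [-0.75, 2.2], [0.22, 2.44], [-1.43, 4.57], [0, 2.65], [-2.85, 2.85]. Speed limits (rad/s): [2.79, 2.79, 3.14, 3.14, 3.14, 3.14].

INTERFACE

Orientations are given as a unit quaternion [x, y, z, w].
In Python, from station import manip gives the robot as it stands. The module is installed in compiled form; this text tells all that it offers.
- The arm moves only by the tool arm_command, never from a script. Its argument "rows" is a list of rows, each a list of 3 entries, a list of its own where there are three numbers: the shift along the world's x, y, z in mm, then the turn about the world's z in rad, then the closure, from -1 (fully open) to 1 (shut), so that 0 is half open. A call has 1 to 12 rows; each row shifts and turns the commanded pose from where the row before left it; what a row does not reach is not made up. A row lasts 1/8 s, in which the tool goes at most 62.5 mm and 10.7 degrees, less where a joint would pass 70% of its speed; a pose out of reach is approached as far as the arm can. A call with a gripper value outside its range is refused whole. The fingers move at their own pace and stop on an object; "squeeze" is the grip in N (left out, the last holds). Time passes only in rows, so rows that do not move let the fingers close. It gives the time, the measured TCP pose, the force and the opening at its end, in the units of the state.
- manip.sense(): the state, without advancing time (a new reading comes with each control period).
- manip.snapshot(name): name is "side" or "top"; returns the picture (420x560x3 uint8, blue, green, red); there is no depth.
- manip.get_calibration(name): a dict with "fovy" (degrees; the focal length in pixels is half the picture's height over the tangent of half this angle, whatever the lens; pixels are square), "cx", "cy" (the principal point, pixels), "k1" (the pictures are not rectified: a ray, as slopes to the right and down, at radius r is drawn at 1 + k1 r^2 times it, then the intrinsics apply), "R" (3x3) and "t" (3): a world point X has camera coordinates R X + t. Camera axes: x right, y down, z forward; pixel columns grow to the right and rows downward; lengths in m; the calibration is good to about 2 mm. A picture is of the moment at which its call begins. get_calibration takes no time and is no camera call.
- manip.sign_off(): hands the job in, once; it reports no verdict.
The state is a dict: "t": time; "q": joint angles; "qd": joint speeds; "tau": joint torques, N m; "tcp_pos": TCP position; "tool_rot": TCP orientation; "force": force on the tool from outside, world axes, zero at the start; "ft_torque": the same for the moment, N m; "finger_gap": opening from 0.0 (shut) to 1.0 (fully open).
Only numpy, scipy, OpenCV 4.12 (cv2) and the standard library are available. Lean on these libraries where they do the work, as an engineer would, in place of code of your own. Each camera call takes 0.05 s, during which the arm holds its last target.

## Working session

There is one attempt and no reset: what is moved stays moved. The work goes in short steps, Python scripts to look and compute and a tool call to move; the robot and the scene stay as the last step left them, time stands still between calls to the robot, and variables do not carry over. Pictures are saved under pics/ and viewed, and the job is handed in when it is done.

Besides the shell and the picture viewer there is one more tool, called after ">>>" as name([rows], argument=value, ...), one row to a line, values as JSON. arm_command: Moves the arm, as the interface text tells. Its arguments: {"type":"object","properties":{"rows":{"type":"array","items":{"type":"array"}},"squeeze":{"type":"number"}},"required":["rows"]}

```bash
mkdir -p pics; ls; python3 - <<'E'
from station import manip
import cv2
s=manip.sense(); print(s)
for n in("side","top"):
    c=manip.get_calibration(n); print(n,c)
    cv2.imwrite(f"pics/{n}0.png",manip.snapshot(n))
E
```

```text
pics
{'t': 0.0, 'q': array([ 1.03547644e+00,  5.28440448e-01,  1.43386167e+00,  2.70320793e-05,
        1.18137754e+00, -1.78492247e-01]), 'qd': array([ 0.0011557 ,  0.00034225,  0.00083279, -0.00079583, -0.00049837,
       -0.00067088]), 'tau': array([-9.07783469e-04, -4.42343152e+01, -1.78025615e+01, -2.98308960e-04,
        8.46198003e-03,  2.94587983e-05]), 'tcp_pos': array([0.21793226, 0.58506645, 0.2413623 ]), 'tool_rot': array([ 1.77473763e-01,  9.84124979e-01, -9.73376500e-04, -3.76286789e-04]), 'force': array([ 0.6183929 , -0.88554981, -0.50981018]), 'ft_torque': array([ 0.02178227, -0.01735785,  0.0526088 ]), 'finger_gap': 0.9981994881584746}
side {'fovy': 44.06430667806347, 'cx': 278.25795430429696, 'cy': 219.1988687895215, 'k1': -0.02642384055431661, 'R': array([[-9.94800340e-01, -1.01843823e-01, -3.44777026e-04],
       [-5.16624272e-02,  5.07545110e-01, -8.60074970e-01],
       [ 8.77683127e-02, -8.55585061e-01, -5.10167547e-01]]), 't': array([0.48867042, 0.14970051, 1.81077068])}
top {'fovy': 51.498032830985636, 'cx': 276.12888802403114, 'cy': 209.1219321549279, 'k1': -0.0023702503042871783, 'R': array([[-0.01538836, -0.99960321, -0.02359282],
       [-0.99306379,  0.01802993, -0.11618617],
       [ 0.11656544,  0.02164127, -0.99294721]]), 't': array([0.10837789, 0.51012199, 1.50607611])}
```

View pics/side0.png

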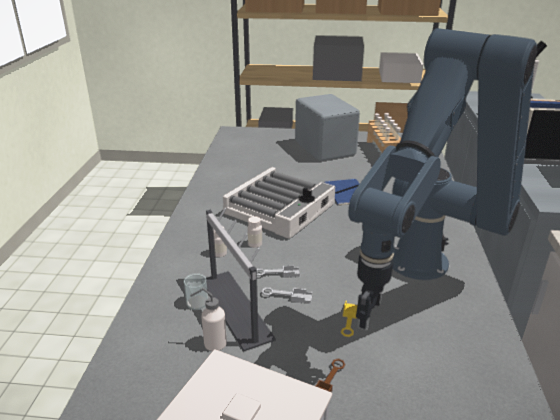

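View pics/top0.png

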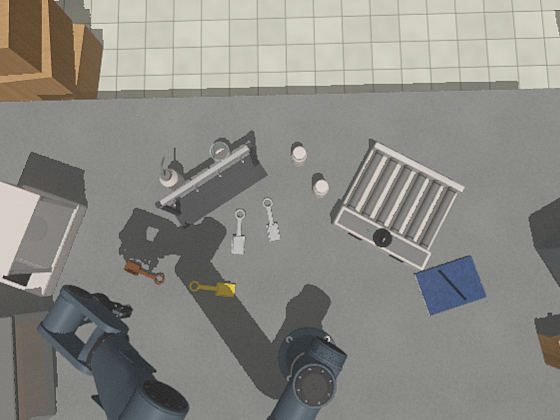

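```bash
python3 - <<'E'
import cv2
a=cv2.imread("pics/top0.png")
cv2.imwrite("pics/top0a.png",cv2.resize(a[125:275,140:340],None,fx=4,fy=4,interpolation=cv2.INTER_CUBIC))
cv2.imwrite("pics/top0b.png",cv2.resize(a[130:280,320:480],None,fx=4,fy=4,interpolation=cv2.INTER_CUBIC))
b=cv2.imread("pics/side0.png")
cv2.imwrite("pics/side0a.png",cv2.resize(b[160:350,170:370],None,fx=3.1,fy=3.1,interpolation=cv2.INTER_CUBIC))
E
```

```text
(no output)
```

View pics/top0a.png

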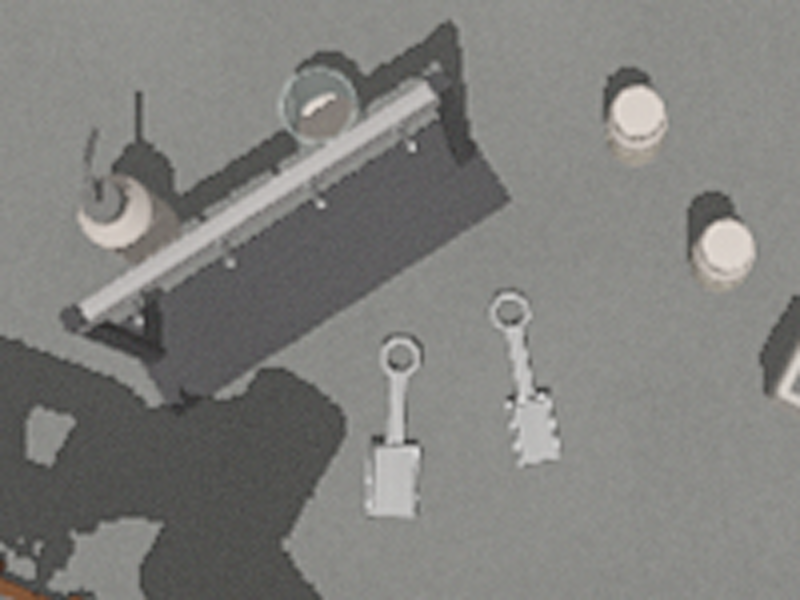

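View pics/top0b.png

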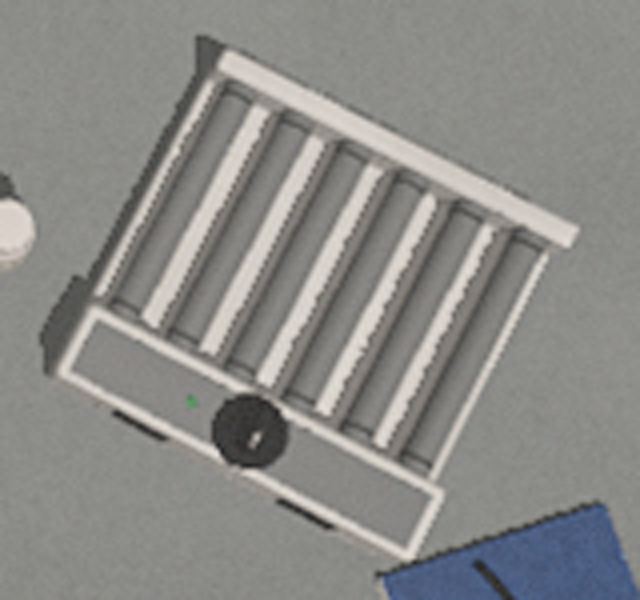

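View pics/side0a.png

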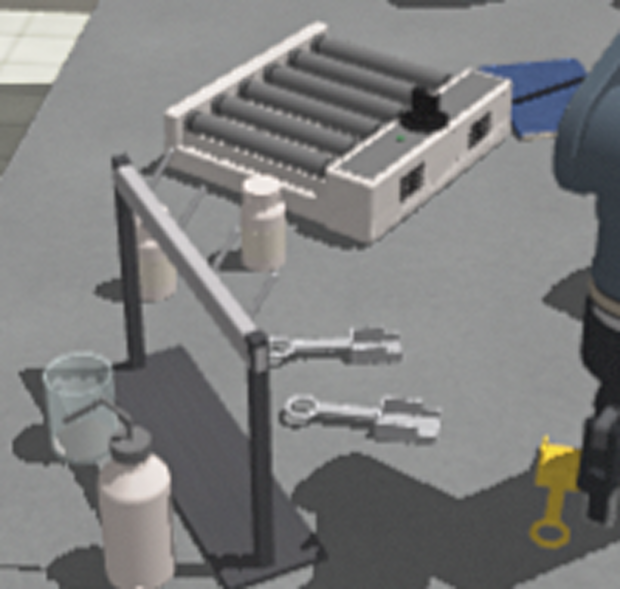

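```bash
cat > h.py <<'E'
import numpy as np, cv2
from station import manip
def cal(n):
    c=manip.get_calibration(n); f=210/np.tan(np.radians(c['fovy']/2)); return c,f
def proj(n,X):
    c,f=cal(n); X=np.atleast_2d(X); p=X@c['R'].T+c['t']; u=p[:,:2]/p[:,2:]
    r2=(u**2).sum(1,keepdims=True); u=u*(1+c['k1']*r2); return u*f+[c['cx'],c['cy']]
def ray(n,px):
    c,f=cal(n); d=(np.array(px,float)-[c['cx'],c['cy']])/f; u=d.copy()
    for _ in range(10): u=d/(1+c['k1']*(u@u))
    v=c['R'].T@np.r_[u,1]; o=-c['R'].T@c['t']; return o,v/np.linalg.norm(v)
def onz(n,px,z):
    o,v=ray(n,px); return o+v*(z-o[2])/v[2]
def tri(a,b):  # a top px, b side px
    o1,v1=ray("top",a);o2,v2=ray("side",b)
    A=np.c_[v1,-v2]; s=np.linalg.lstsq(A,o2-o1,rcond=None)[0]
    p,q=o1+v1*s[0],o2+v2*s[1]; return (p+q)/2,np.linalg.norm(p-q)
def crop(img,x0,y0,w,h,k,name):
    c=cv2.resize(img[y0:y0+h,x0:x0+w],None,fx=k,fy=k,interpolation=cv2.INTER_CUBIC)
    for x in range((x0+9)//10*10,x0+w,10):
        cv2.line(c,(int((x-x0+.5)*k),0),(int((x-x0+.5)*k),6),(0,0,255),1); cv2.putText(c,str(x),(int((x-x0+.5)*k)-12,18),0,.4,(0,0,255),1)
    for y in range((y0+9)//10*10,y0+h,10):
        cv2.line(c,(0,int((y-y0+.5)*k)),(6,int((y-y0+.5)*k)),(0,0,255),1); cv2.putText(c,str(y),(8,int((y-y0+.5)*k)+4),0,.4,(0,0,255),1)
    cv2.imwrite(name,c)
def snap(n): return manip.snapshot(n)
E
python3 - <<'E'
from h import *
a=cv2.imread("pics/top0.png");b=cv2.imread("pics/side0.png")
crop(a,155,135,115,86,6.9,"pics/t_rack.png")
crop(b,195,195,90,150,4,"pics/s_rack.png")
crop(a,330,135,140,135,4.4,"pics/t_mix.png")
print(manip.sense()['t'])
E
```

```text
0.1
```

View pics/t_rack.png

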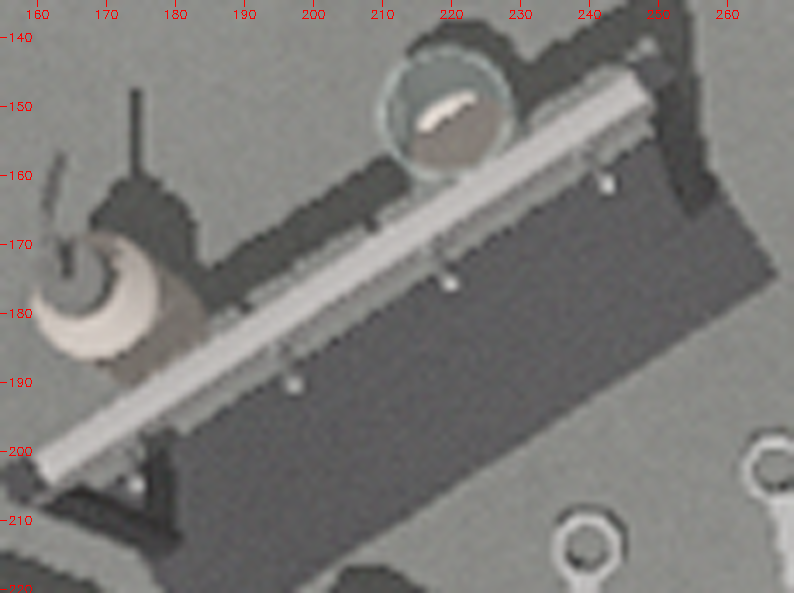

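View pics/s_rack.png

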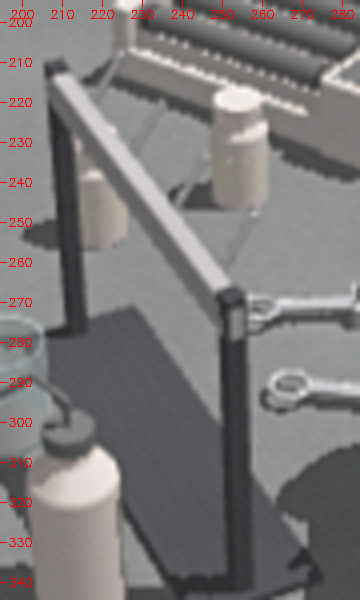

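View pics/t_mix.png

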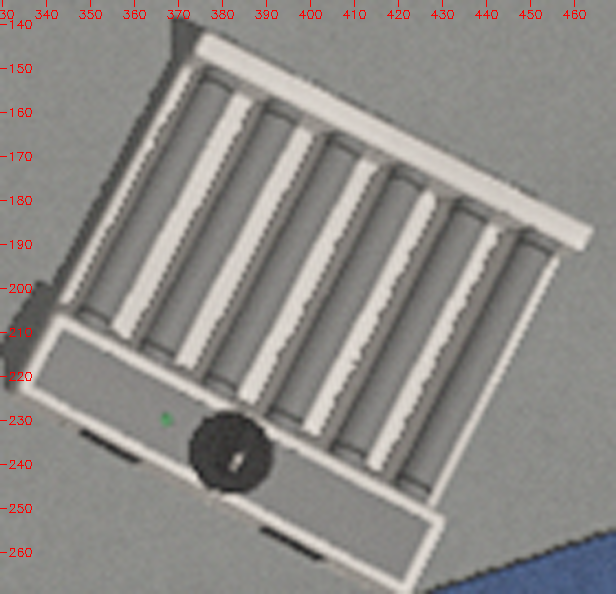

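```bash
python3 - <<'E'
from h import *
T=[(242.6,161.3),(220,175.7),(197.2,190.4),(174.6,204.8)]
P=np.array([onz("top",t,.286) for t in T]); 
for i in(4,): print(P*1000, np.linalg.norm(np.diff(P,axis=0),axis=1)*1000)
ymod=np.array([-.12,-.04,.04,.12])
d=P[0]-P[3]; # -y rack direction
yaw=np.arctan2(-d[1],-d[0])-np.pi/2; print("rack yaw",yaw, yaw+2*np.pi)
print(np.round(proj("side",P),1))
for n,px,z in [("plateL",(376,142),.089),("plateR",(464,188),.089),("plL in",(373.5,149.5),.089),("houL",(342.5,206),.09),("houR",(430.5,253),.09),("houFL",(335,222),.09),("houFR",(421,269.5),.09)]:
    print(n,np.round(onz("top",px,z)*1000,1))
E
```

```text
[[627.43426332 192.11909499 286.        ]
 [585.11881467 259.80203709 286.        ]
 [542.13879849 327.72159232 286.        ]
 [500.27547974 394.69554868 286.        ]] [79.82216387 80.37628863 78.98131607]
rack yaw 0.560543998877403 6.843729306056989
[[226.5 208.8]
 [236.6 221.1]
 [247.8 234.4]
 [259.6 248.8]]
plateL [ 731.3 -248.6   89. ]
plateR [ 565.4 -538.1   89. ]
plL in [ 705.1 -239.    89. ]
houL [ 511.5 -126.3   90. ]
houR [ 348.6 -413.    90. ]
houFL [457.6 -99.3  90. ]
houFR [ 294.7 -378.7   90. ]
```

```bash
python3 - <<'E'
from h import *
a=cv2.imread("pics/top0.png");b=cv2.imread("pics/side0.png")
crop(a,225,190,70,70,8,"pics/t_sc.png")
crop(a,280,135,60,70,8,"pics/t_bo.png")
crop(b,195,195,90,80,7,"pics/s_bo.png")
E
```

```text
(no output)
```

View pics/t_sc.png

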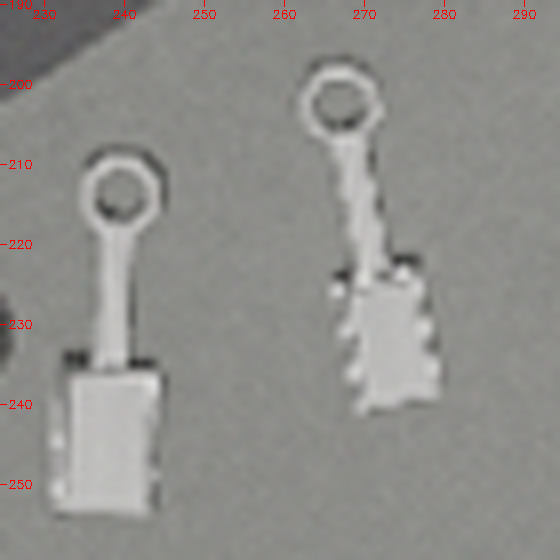

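View pics/t_bo.png

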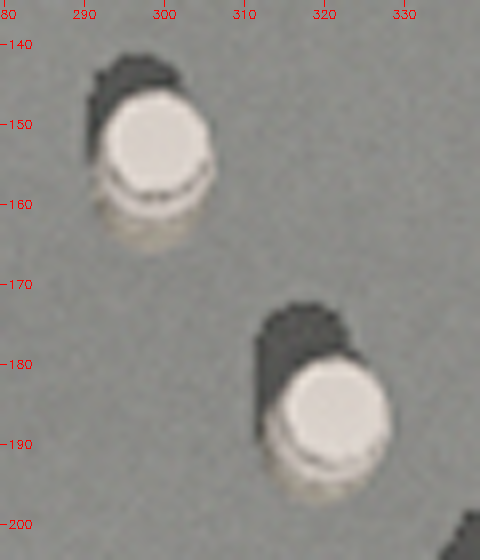

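View pics/s_bo.png

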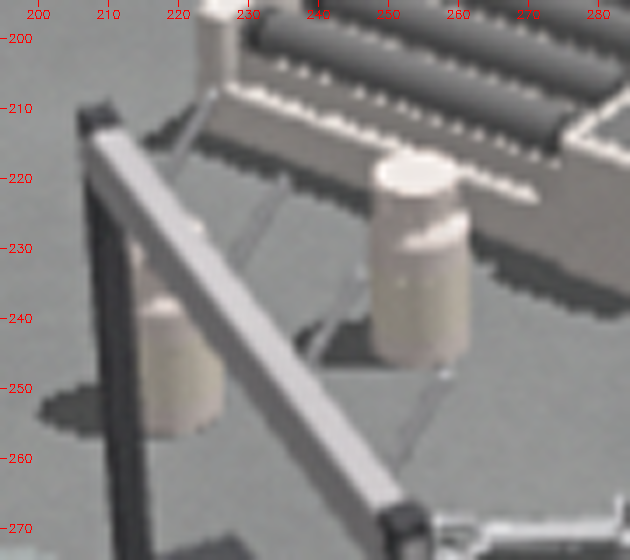

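```bash
python3 - <<'E'
from h import *
for n,p in dict(A=(299.3,152.8),B=(321.5,185.8)).items(): print(n,np.round(onz("top",p,.105)*1000,1))
print("B side",np.round(onz("side",(254,219),.105)*1000,1))
print("tri B",tri((321.5,185.8),(254,219)))
for n,e,p in [("L",(239.5,213.8),(238.3,236)),("R",(267,202.2),(271.5,224.5))]:
    E=onz("top",e,.014);Q=onz("top",p,.016); print(n,np.round(E*1000,1),np.round(Q*1000,1),"yaw",np.arctan2(*(E-Q)[1::-1]),np.linalg.norm(E-Q))
for t,s in zip([(242.6,161.3),(220,175.7),(197.2,190.4),(174.6,204.8)],[(225,206.5), (235.5,220.5), (247,233.5),(258.5,247.5)]):
    p,e=tri(t,s); print(np.round(p*1000,1),round(e*1000,1))
E
```

```text
A [694.9  16.3 105. ]
B [579.6 -56.  105. ]
B side [584.6 -58.9 105. ]
tri B (array([ 0.58171977, -0.05580056,  0.10656468]), np.float64(0.004757507887169721))
L [499.4 231.3  14. ] [420.1 235.8  16. ] yaw -0.05661940338306773 0.07947583228647588
R [539.4 132.5  14. ] [459.  117.4  16. ] yaw 0.18484849486522517 0.08186079598128765
[628.8 191.7 292.9] 5.8
[586.6 259.8 287.4] 3.4
[543.  327.3 288.5] 2.5
[501.6 394.  289.3] 3.4
```

>>> arm_command([
  [[29,-51,0],0.06,-1],
  [[29,-51,0],0.06,-1],
  [[29,-52,0],0.06,-1],
  [[29,-52,0],0.06,-1],
  [[29,-52,0],0.06,-1],
  [[29,-52,-10],0.06,-1],
  [[29,-52,-20],0.06,-1],
  [[30,-51,-30],0.06,-1],
  [[30,-51,-30],0.063,-1],
  [[0,0,-40],0,-1],
  [[0,0,0],0,-1],
], squeeze=40)

```text
t: 1.48
tcp_pos: [0.4753, 0.1269, 0.1134]
tool_rot: [-0.092, 0.996, 0.0, -0.004]
force: [-0.7, -1.7, -1.1]
finger_gap: 1.001
```

>>> arm_command([
  [[0,0,0],0,-1],
  [[0,0,0],0,-1],
])

```text
t: 1.72
tcp_pos: [0.4783, 0.1286, 0.1174]
tool_rot: [-0.094, 0.996, -0.0, 0.001]
force: [-0.8, -0.8, 0.1]
finger_gap: 1.0
```

```bash
python3 - <<'E'
from h import *
s=manip.sense(); print(s['tcp_pos'],s['q'])
a=snap("top");b=snap("side")
crop(a,210,135,130,120,5,"pics/t1.png"); crop(b,240,210,130,120,5,"pics/s1.png")
E
```

```text
[0.47825855 0.12859713 0.11738769] [ 3.66249920e-02  5.56632198e-01  1.86863019e+00 -7.51934658e-06
  7.13366698e-01 -1.72193469e+00]
```

View pics/t1.png

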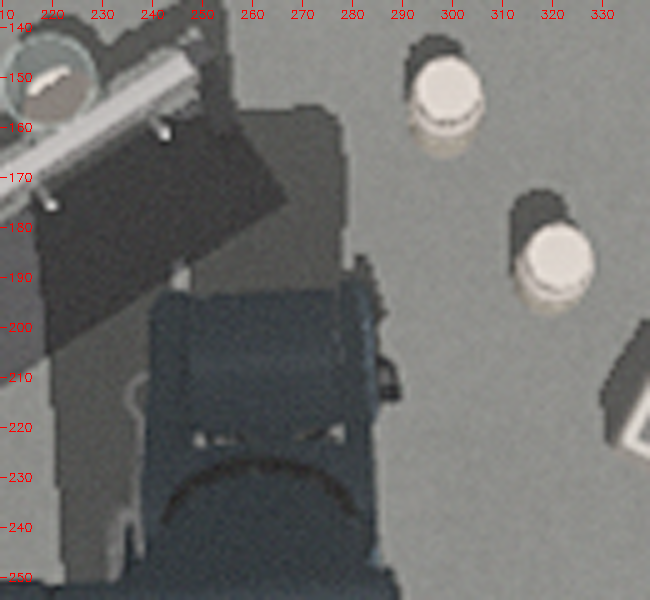

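View pics/s1.png

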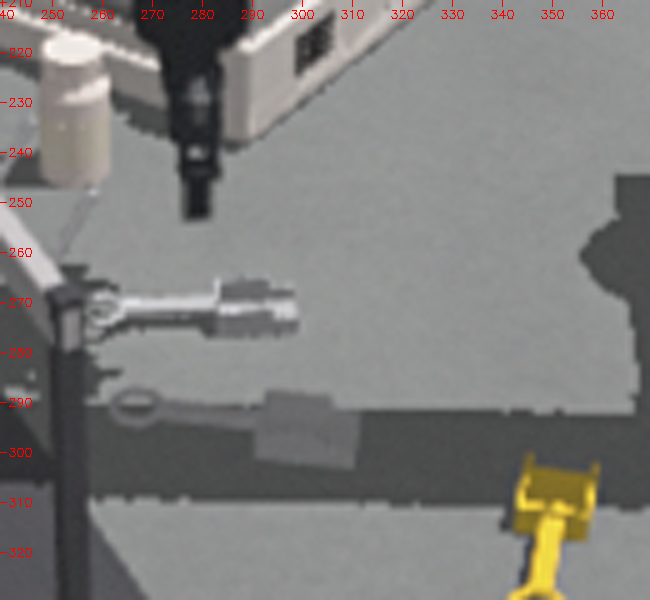

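>>> arm_command([
  [[3,-7,-30],0,-1],
  [[0,0,-40],0,-1],
  [[0,0,-20],0,-1],
  [[0,0,0],0,-1],
  [[0,0,0],0,-1],
])

```text
t: 2.45
tcp_pos: [0.4814, 0.1211, 0.0269]
tool_rot: [-0.093, 0.996, -0.0, 0.001]
force: [-0.1, 0.4, 0.7]
finger_gap: 0.999
```

>>> arm_command([
  [[0,0,-13],0,-1],
  [[0,0,0],0,0],
  [[0,0,0],0,1],
  [[0,0,0],0,1],
  [[0,0,0],0,1],
  [[0,0,0],0,1],
])

```text
t: 3.2
tcp_pos: [0.4807, 0.1208, 0.0131]
tool_rot: [-0.093, 0.996, -0.0, 0.0]
force: [-0.8, -0.1, 3.1]
finger_gap: 0.15
```

>>> arm_command([
  [[0,0,40],0,1],
  [[0,0,60],0,1],
  [[0,0,60],0,1],
  [[0,0,60],0,1],
  [[0,0,60],0,1],
  [[0,0,25],0.1,1],
  [[0,0,0],0.15,1],
  [[0,0,0],0.125,1],
  [[0,0,0],0,1],
  [[0,0,0],0,1],
])

```text
t: 4.45
tcp_pos: [0.4803, 0.1208, 0.3176]
tool_rot: [-0.276, 0.961, 0.0, -0.0]
force: [0.5, 0.2, -1.1]
finger_gap: 0.151
```

```bash
python3 - <<'E'
from h import *
s=manip.sense(); print(s['tcp_pos'],s['tool_rot'],s['finger_gap'])
a=snap("top");b=snap("side")
crop(a,200,115,130,120,5,"pics/t2.png"); crop(b,220,160,130,120,5,"pics/s2.png")
E
```

```text
[0.4803363  0.12078334 0.31755601] [-2.76083939e-01  9.61133443e-01  1.14807531e-04 -3.86892232e-04] 0.15126430842648664
```

View pics/t2.png

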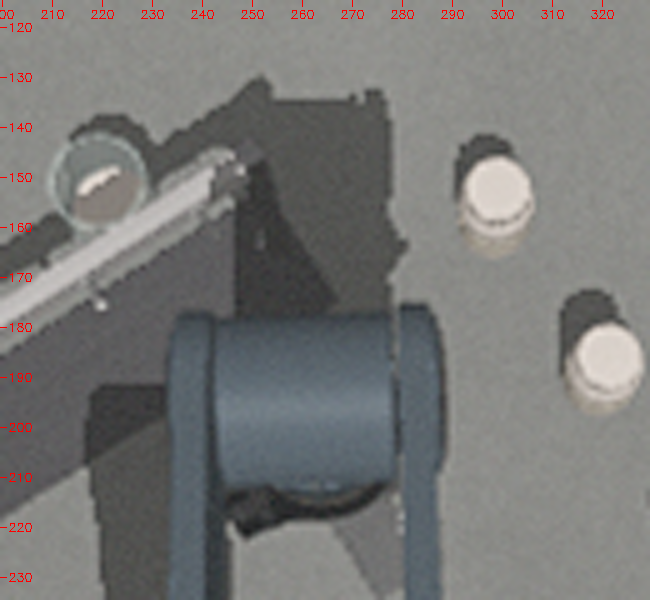

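View pics/s2.png

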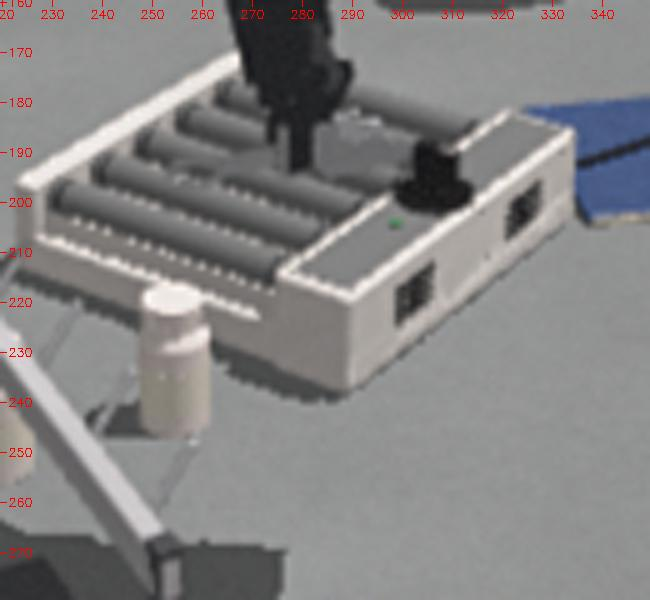

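```bash
python3 - <<'E'
from h import *
t=np.array([.4803,.1208,.3176]); d=np.array([np.cos(.5605),np.sin(.5605),0])
for L in (.0,.05,.059,.078): print(L,proj("side",t+d*L+[0,0,.001]))
b=snap("side"); crop(b,240,165,70,50,11,"pics/s2.png")
E
```

```text
0.0 [[277.7528858 190.4852443]]
0.05 [[262.90951909 193.87736823]]
0.059 [[260.19948175 194.4968291 ]]
0.078 [[254.43937805 195.81362005]]
```

View pics/s2.png

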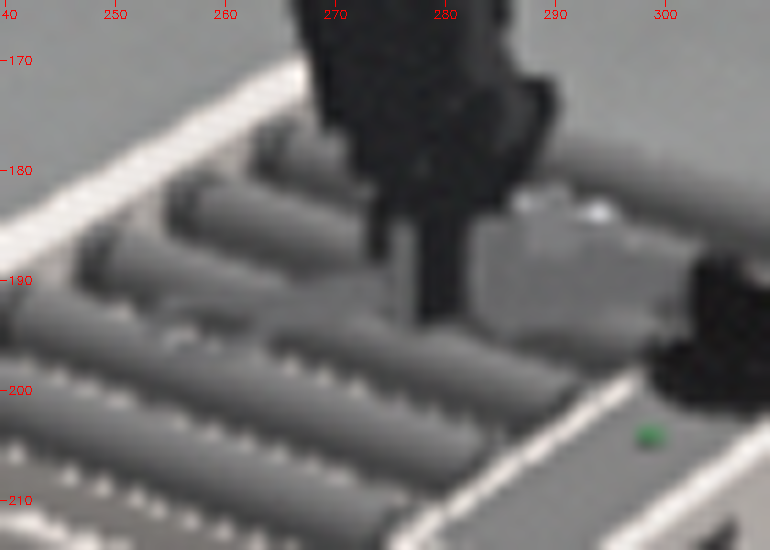

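>>> arm_command([
  [[30,12,0],0,1],
  [[40,15,0],0,1],
  [[27,12,0],0,1],
  [[0,0,0],0,1],
  [[0,0,0],0,1],
  [[0,0,0],0,1],
])

```text
t: 5.35
tcp_pos: [0.5765, 0.1595, 0.3179]
tool_rot: [-0.277, 0.961, 0.0, -0.001]
force: [0.2, -0.8, -0.1]
finger_gap: 0.148
```

```bash
python3 - <<'E'
from h import *
s=manip.sense(); print(s['tcp_pos'],s['tool_rot'],s['finger_gap'])
t=s['tcp_pos']; d=np.array([np.cos(.5605),np.sin(.5605),0])
print(proj("side",t+d*.06+[0,0,.001]),proj("top",t+d*.06+[0,0,.001]))
a=snap("top");b=snap("side")
crop(a,200,115,70,60,10,"pics/t3.png"); crop(b,200,160,80,60,9,"pics/s3.png")
E
```

```text
[0.57653221 0.15947089 0.31789879] [-2.76753363e-01  9.60940851e-01  5.64619547e-05 -5.04210028e-04] 0.1484732638708024
[[226.01777505 199.02673712]] [[241.72666517 158.77571272]]
```

View pics/t3.png

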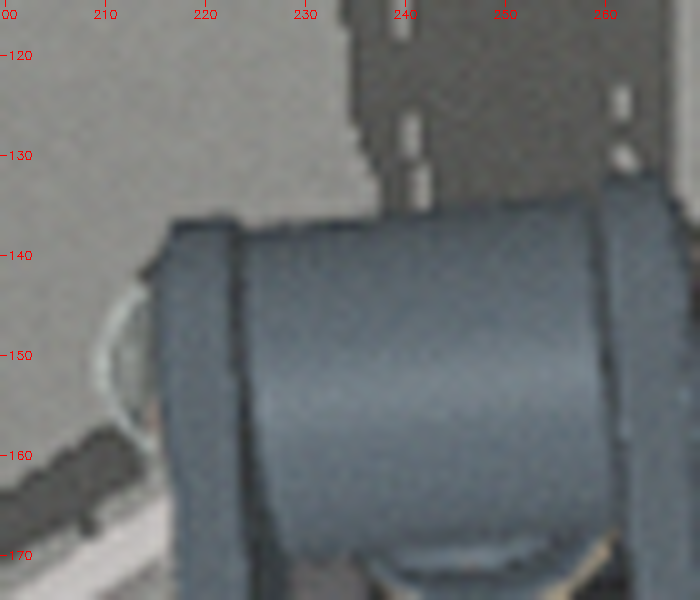

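View pics/s3.png

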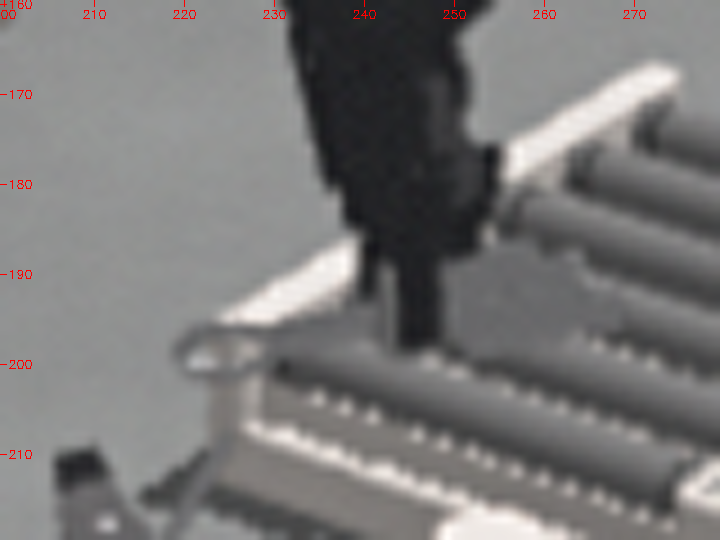

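>>> arm_command([
  [[0,0,-14],0,1],
  [[0,0,-10],0,1],
  [[0,0,0],0,1],
  [[2,1,-6],0,1],
  [[3,2,-5],0,1],
  [[0,0,0],0,1],
])

```text
t: 6.2
tcp_pos: [0.5827, 0.1629, 0.2823]
tool_rot: [-0.277, 0.961, 0.0, -0.0]
force: [0.7, -0.3, -2.4]
finger_gap: 0.152
```

```bash
python3 - <<'E'
from h import *
s=manip.sense(); print(s['tcp_pos'],s['force'],s['finger_gap'])
b=snap("side")
crop(b,200,160,80,60,9,"pics/s4.png")
E
```

```text
[0.58271959 0.16294405 0.28231871] [ 0.656334   -0.31121641 -2.38912646] 0.15224888992055624
```

View pics/s4.png

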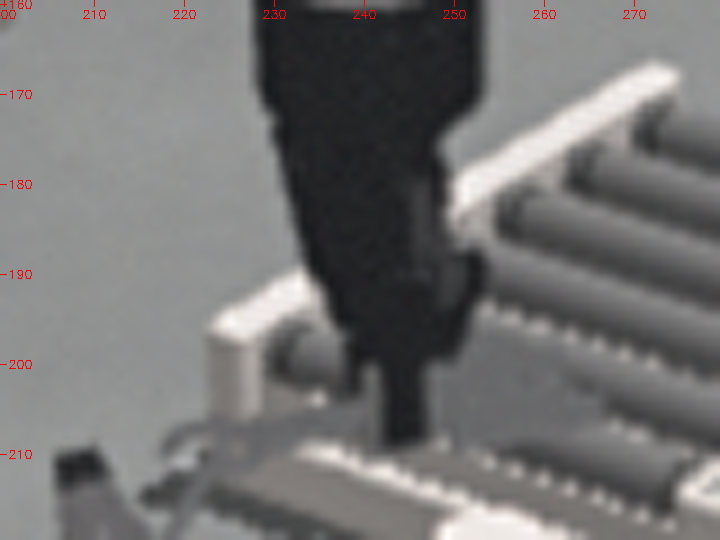

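>>> arm_command([
  [[2,1,-5],0,1],
  [[3,2,-5],0,1],
  [[3,2,-5],0,1],
  [[3,2,-4],0,1],
  [[0,0,0],0,1],
])

```text
t: 6.88
tcp_pos: [0.5937, 0.1699, 0.2633]
tool_rot: [-0.277, 0.961, 0.0, -0.0]
force: [0.2, -0.1, -1.0]
finger_gap: 0.156
```

```bash
python3 - <<'E'
from h import *
s=manip.sense(); print(s['tcp_pos'],s['force'],s['finger_gap'])
b=snap("side")
crop(b,200,160,80,60,9,"pics/s5.png")
E
```

```text
[0.59368671 0.16992184 0.26330207] [ 0.17912421 -0.07558187 -0.97689146] 0.1562341784183698
```

View pics/s5.png

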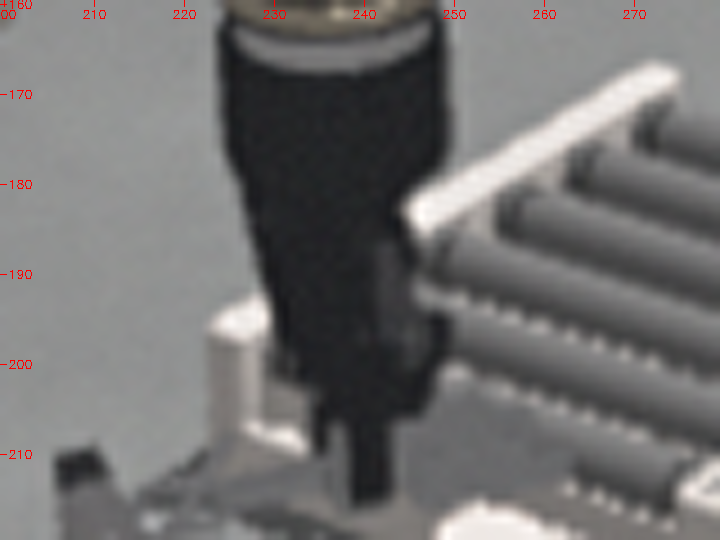

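>>> arm_command([
  [[0,0,0],0,0.4],
  [[0,0,0],0,0],
  [[0,0,0],0,-0.5],
  [[0,0,0],0,-1],
  [[0,0,0],0,-1],
  [[0,0,0],0,-1],
])

```text
t: 7.68
tcp_pos: [0.5936, 0.1698, 0.2639]
tool_rot: [-0.277, 0.961, -0.0, -0.0]
force: [-0.3, 0.2, 0.0]
finger_gap: 0.998
```

```bash
python3 - <<'E'
from h import *
s=manip.sense(); print(s['tcp_pos'],s['force'],s['finger_gap'])
b=snap("side")
crop(b,200,160,100,110,5.4,"pics/s6.png")
E
```

```text
[0.59363477 0.16977083 0.26387963] [-0.26169901  0.18639867  0.00498425] 0.9979472260265593
```

View pics/s6.png

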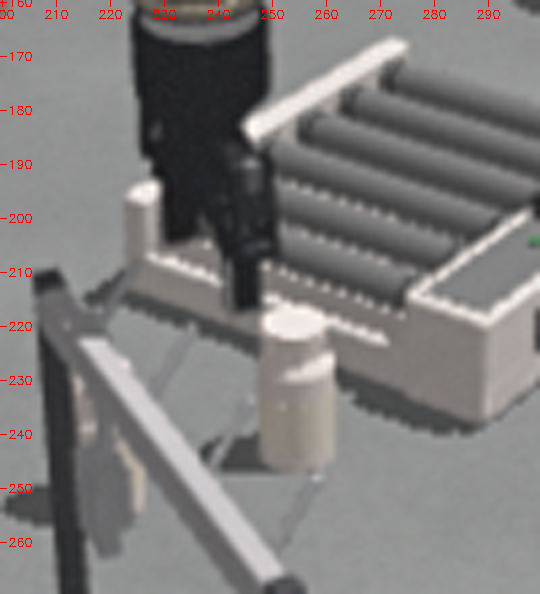

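>>> arm_command([
  [[-26,-16,0],0,-1],
  [[-26,-16,10],-0.1,-1],
  [[-30,10,0],-0.15,-1],
  [[-30,30,-20],-0.15,-1],
  [[-30,40,-40],-0.15,-1],
  [[-12,17,-50],-0.067,-1],
  [[0,0,-30],0,-1],
  [[0,0,0],0,-1],
  [[0,0,0],0,-1],
])

```text
t: 8.85
tcp_pos: [0.4415, 0.234, 0.1358]
tool_rot: [0.028, 1.0, 0.0, 0.001]
force: [-0.8, 1.1, -0.9]
finger_gap: 0.999
```

```bash
python3 - <<'E'
from h import *
s=manip.sense(); print(s['tcp_pos'],s['tool_rot'],s['finger_gap'])
a=snap("top");b=snap("side")
crop(b,190,190,130,120,5,"pics/s7.png");crop(a,200,115,140,120,5,"pics/t7.png")
E
```

```text
[0.441543   0.23397166 0.1357861 ] [2.80068344e-02 9.99607162e-01 2.90094274e-04 1.02696816e-03] 0.998700746537279
```

View pics/s7.png

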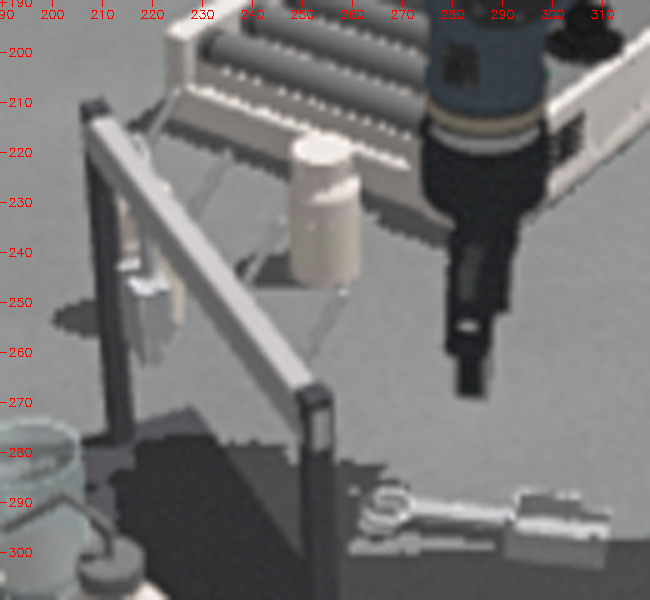

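View pics/t7.png

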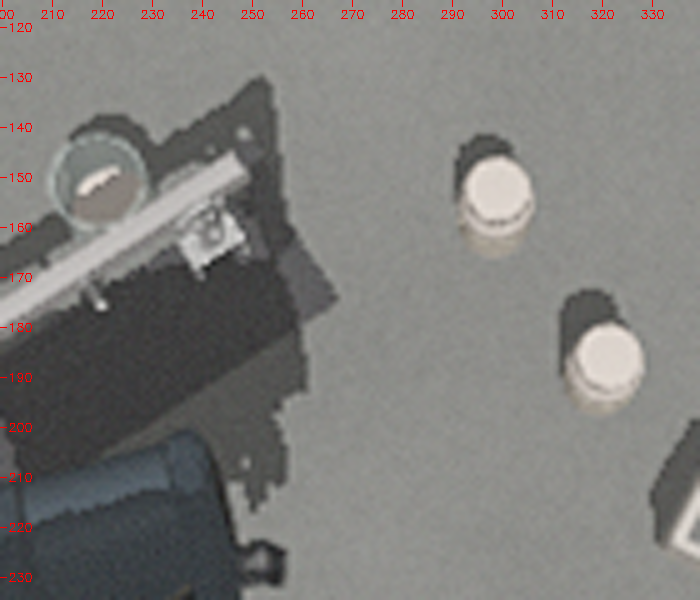

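>>> arm_command([
  [[-2,1,-40],0,-1],
  [[0,0,-50],0,-1],
  [[0,0,-18],0,-1],
  [[0,0,0],0,-1],
  [[0,0,-13],0,-1],
  [[0,0,0],0,0],
  [[0,0,0],0,1],
  [[0,0,0],0,1],
  [[0,0,0],0,1],
  [[0,0,0],0,1],
])

```text
t: 10.2
tcp_pos: [0.4386, 0.2349, 0.0142]
tool_rot: [0.028, 1.0, 0.0, 0.0]
force: [-1.0, 0.7, 3.7]
finger_gap: 0.152
```

>>> arm_command([
  [[0,0,40],0,1],
  [[0,0,60],0,1],
  [[0,0,60],0,1],
  [[0,0,60],0,1],
  [[0,0,60],0,1],
  [[0,0,25],0.15,1],
  [[0,0,0],0.16,1],
  [[0,0,0],0.16,1],
  [[25,30,0],0.147,1],
  [[27,30,0],0,1],
  [[0,0,0],0,1],
  [[0,0,0],0,1],
])

```text
t: 11.7
tcp_pos: [0.4893, 0.2944, 0.318]
tool_rot: [-0.277, 0.961, -0.0, -0.001]
force: [0.6, -0.1, -1.4]
finger_gap: 0.15
```

```bash
python3 - <<'E'
from h import *
s=manip.sense(); print(s['tcp_pos'],s['tool_rot'],s['finger_gap'])
t=s['tcp_pos']; q=s['tool_rot']; yaw=np.arctan2(2*q[1]**2-1,2*q[0]*q[1])-np.pi/2; print(yaw);d=np.array([np.cos(yaw),np.sin(yaw),0])
print(t+d*.061,proj("side",t+d*.061+[0,0,.001]))
b=snap("side")
crop(b,215,190,90,70,8,"pics/s8.png")
E
```

```text
[0.48930816 0.29436746 0.31799073] [-2.77044914e-01  9.60855988e-01 -2.40159823e-04 -1.35241766e-03] 0.1496728612469598
0.5614360898312798
[0.54094413 0.32684401 0.31799073] [[247.89246783 224.06792711]]
```

View pics/s8.png

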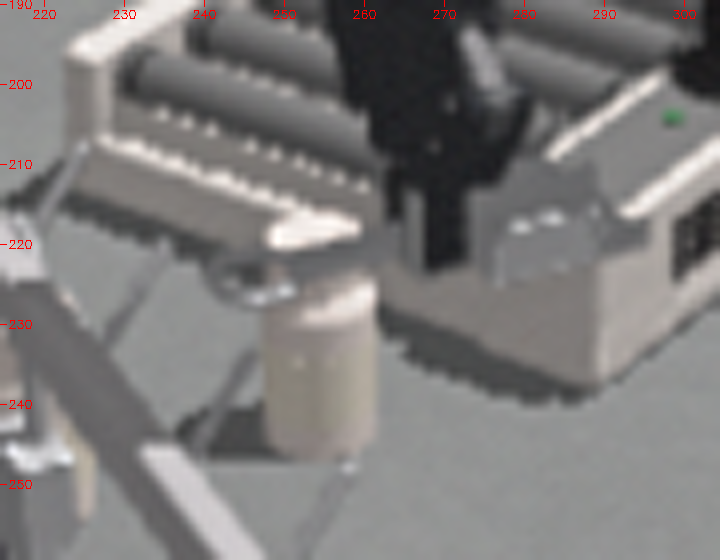

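>>> arm_command([
  [[1,0,-14],0,1],
  [[0,0,-10],0,1],
  [[0,0,0],0,1],
  [[2,1,-6],0,1],
  [[3,2,-5],0,1],
  [[2,1,-5],0,1],
  [[3,2,-5],0,1],
  [[0,0,0],0,1],
])

```text
t: 12.75
tcp_pos: [0.5014, 0.3009, 0.2732]
tool_rot: [-0.277, 0.961, -0.0, -0.0]
force: [-0.7, -0.1, -0.3]
finger_gap: 0.15
```

```bash
python3 - <<'E'
from h import *
s=manip.sense(); print(s['tcp_pos'],s['force'])
b=snap("side")
crop(b,215,190,90,70,8,"pics/s9.png")
E
```

```text
[0.5013715  0.30087293 0.27321431] [-0.7282497  -0.13893399 -0.33095057]
```

View pics/s9.png

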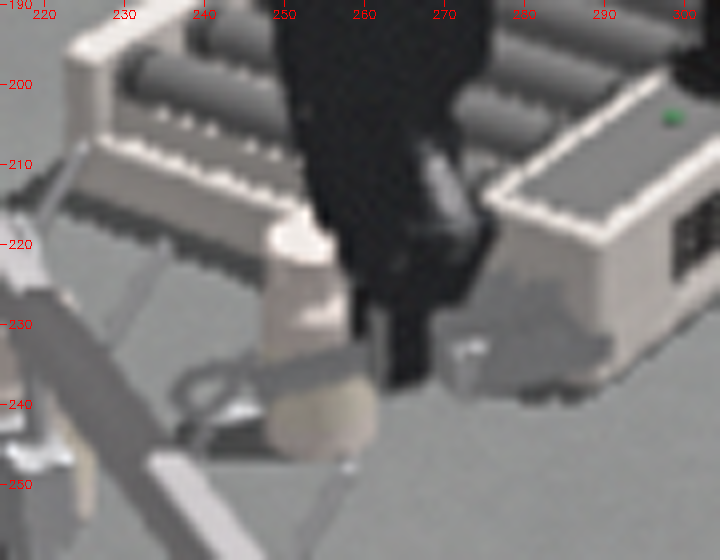

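>>> arm_command([
  [[2,1,-5],0,1],
  [[2,1,-5],0,1],
  [[0,0,0],0,1],
  [[0,0,0],0,0.4],
  [[0,0,0],0,0],
  [[0,0,0],0,-0.5],
  [[0,0,0],0,-1],
  [[0,0,0],0,-1],
  [[-26,-16,0],0,-1],
  [[-26,-16,0],0,-1],
  [[-10,-40,0],0,-1],
  [[0,0,0],0,-1],
])

```text
t: 14.3
tcp_pos: [0.4422, 0.2293, 0.2639]
tool_rot: [-0.276, 0.961, -0.0, -0.001]
force: [0.1, 1.0, 0.5]
finger_gap: 0.998
```

```bash
python3 - <<'E'
from h import *
s=manip.sense(); print(s['tcp_pos'],s['force'],s['q'])
b=snap("side");a=snap("top")
crop(b,190,180,120,120,5,"pics/s10.png");crop(a,170,130,160,120,4.9,"pics/t10.png")
E
```

```text
[0.44219062 0.22927432 0.26392118] [0.07814054 0.96695336 0.54501179] [ 2.53805649e-01  3.29331957e-01  1.71771912e+00 -3.94203452e-04
  1.09585082e+00 -1.87583996e+00]
```

View pics/s10.png

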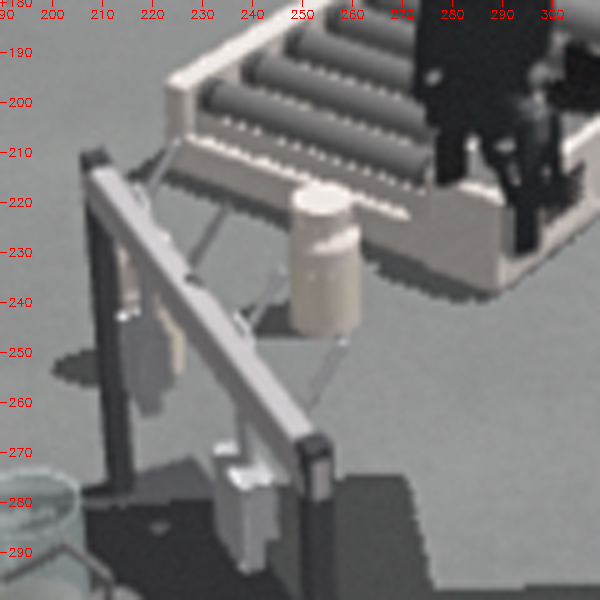

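View pics/t10.png

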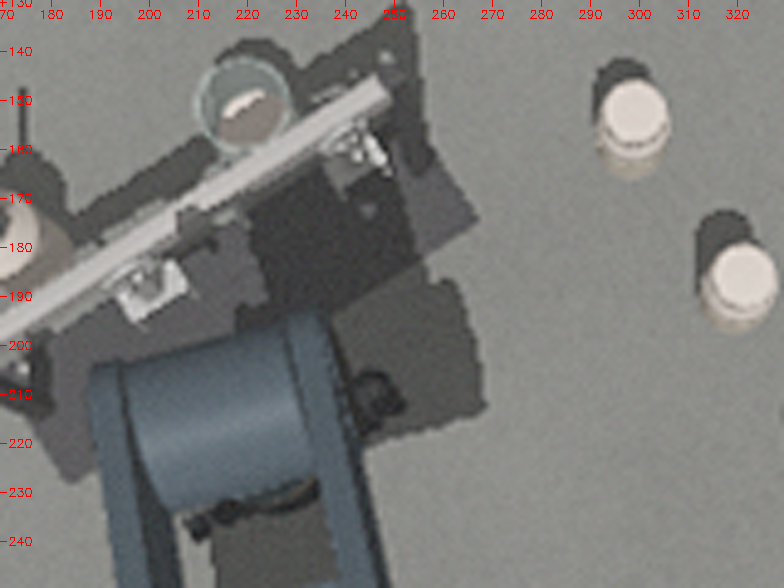

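>>> arm_command([
  [[20,-41,0],-0.154,-1],
  [[20,-41,0],-0.154,-1],
  [[20,-41,0],-0.154,-1],
  [[20,-41,0],-0.154,-1],
  [[20,-41,0],-0.154,-1],
  [[20,-40,-20],-0.154,-1],
  [[19,-40,-20],-0.156,-1],
  [[0,0,-20],0,-1],
  [[0,0,0],0,-1],
  [[0,0,0],0,-1],
], squeeze=20)

```text
t: 15.65
tcp_pos: [0.5831, -0.0535, 0.2043]
tool_rot: [0.256, 0.967, 0.0, 0.0]
force: [0.0, 0.3, 1.0]
finger_gap: 0.998
```

```bash
python3 - <<'E'
from h import *
s=manip.sense(); print(s['tcp_pos'],s['tool_rot'],s['q'])
b=snap("side");a=snap("top")
crop(b,190,160,130,120,5,"pics/s11.png");crop(a,240,115,200,150,4,"pics/t11.png")
E
```

```text
[ 0.58306582 -0.05346327  0.20430123] [2.55915084e-01 9.66699152e-01 7.43668591e-05 4.62624612e-04] [-2.82254419e-01  5.20108652e-01  1.57351179e+00  1.96774552e-04
  1.04705071e+00 -1.33556064e+00]
```

View pics/s11.png

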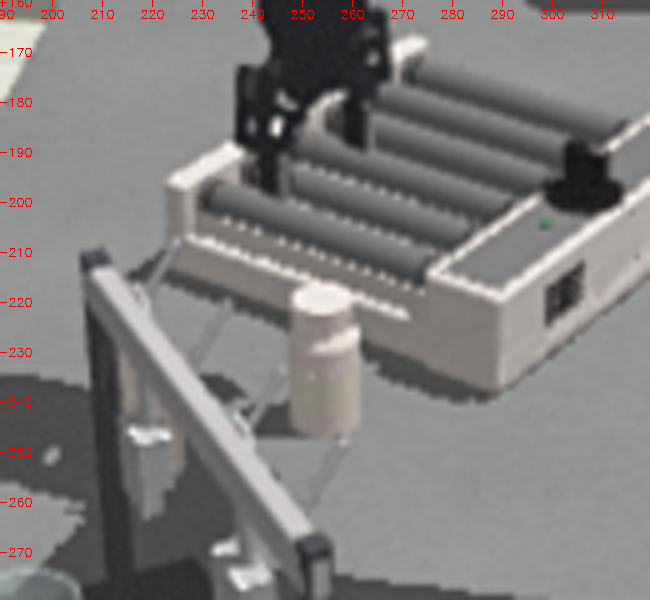

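View pics/t11.png

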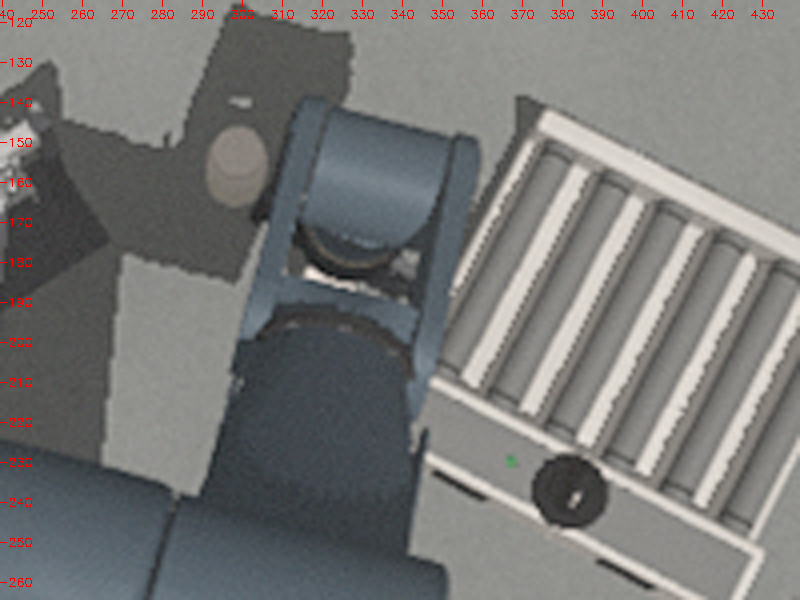

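>>> arm_command([
  [[-2,-2,-40],0,-1],
  [[0,0,-50],0,-1],
  [[0,0,-20],0,-1],
  [[0,0,0],0,-1],
  [[0,0,-4],0,0],
  [[0,0,0],0,1],
  [[0,0,0],0,1],
  [[0,0,0],0,1],
  [[0,0,0],0,1],
])

```text
t: 16.88
tcp_pos: [0.5814, -0.0562, 0.0911]
tool_rot: [0.257, 0.967, 0.0, 0.001]
force: [0.7, 1.6, 5.9]
finger_gap: 0.493
```

```bash
python3 - <<'E'
from h import *
b=snap("side")
crop(b,220,170,80,90,6,"pics/s12.png")
E
```

```text
(no output)
```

View pics/s12.png

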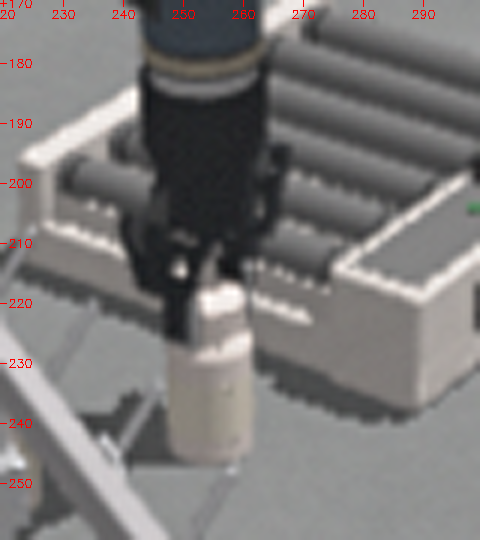

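>>> arm_command([
  [[-7,4,1],0,1],
  [[-7,4,0],0,1],
  [[-7,4,0],0,1],
  [[-7,4,0],0,1],
  [[0,0,0],0,1],
])

```text
t: 17.55
tcp_pos: [0.5526, -0.0397, 0.0917]
tool_rot: [0.256, 0.967, 0.0, 0.001]
force: [1.6, 0.2, 6.8]
finger_gap: 0.494
```

```bash
python3 - <<'E'
from h import *
b=snap("side")
crop(b,220,170,80,90,6,"pics/s13.png")
E
```

```text
(no output)
```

View pics/s13.png

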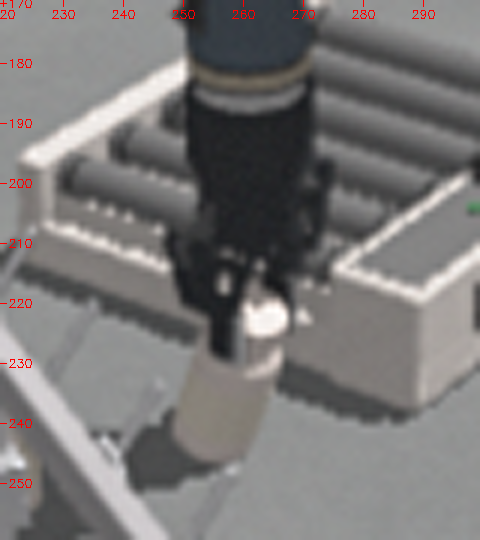

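>>> arm_command([
  [[-7,4,-1],0,1],
  [[-7,4,-2],0,1],
  [[-7,4,-3],0,1],
  [[-7,4,-3],0,1],
  [[-6,4,-4],0,1],
  [[-6,3,-4],0,1],
  [[-6,3,-5],0,1],
  [[-5,3,-6],0,1],
  [[0,0,0],0,1],
])

```text
t: 18.73
tcp_pos: [0.4986, -0.0103, 0.0621]
tool_rot: [0.256, 0.967, -0.0, -0.003]
force: [-3.0, 2.8, 5.3]
finger_gap: 0.495
```

```bash
python3 - <<'E'
from h import *
b=snap("side")
crop(b,220,170,90,90,6,"pics/s14.png")
E
```

```text
(no output)
```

View pics/s14.png

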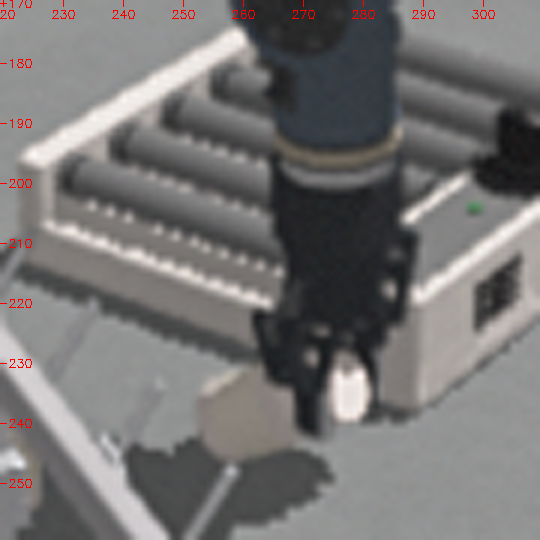

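>>> arm_command([
  [[-5,3,-5],0,1],
  [[-5,3,-6],0,1],
  [[-4,2,-6],0,1],
  [[-4,2,-6],0,1],
  [[-3,1,-6],0,1],
  [[-2,1,-5],0,1],
  [[0,0,0],0,1],
])

```text
t: 19.65
tcp_pos: [0.478, 0.0009, 0.0284]
tool_rot: [0.257, 0.967, -0.0, -0.001]
force: [0.4, 0.7, 0.7]
finger_gap: 0.491
```

```bash
python3 - <<'E'
from h import *
b=snap("side")
crop(b,220,170,90,90,6,"pics/s15.png")
E
```

```text
(no output)
```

View pics/s15.png

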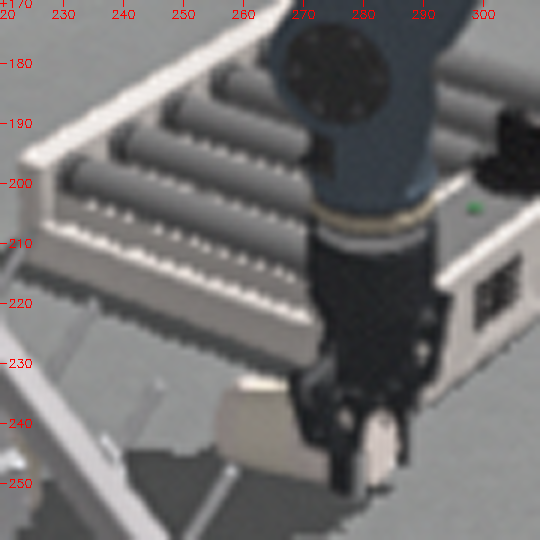

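>>> arm_command([
  [[0,0,0],0,0],
  [[0,0,0],0,-1],
  [[0,0,0],0,-1],
  [[0,0,0],0,-1],
  [[15,-8,0],0,-1],
  [[15,-9,0],0,-1],
  [[15,-9,0],0,-1],
  [[0,0,0],0,-1],
  [[0,0,0],0,-1],
], squeeze=40)

```text
t: 20.82
tcp_pos: [0.5222, -0.0247, 0.0287]
tool_rot: [0.257, 0.967, 0.0, -0.001]
force: [0.1, -1.0, 0.6]
finger_gap: 0.998
```

```bash
python3 - <<'E'
from h import *
b=snap("side")
crop(b,220,170,90,90,6,"pics/s16.png")
E
```

```text
(no output)
```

View pics/s16.png

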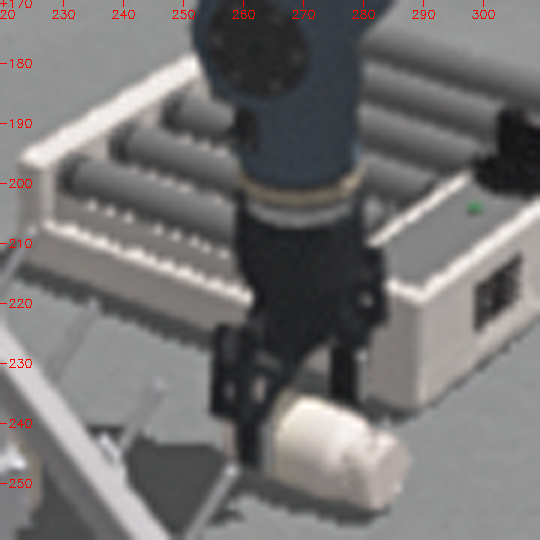

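>>> arm_command([
  [[0,0,0],0,0],
  [[0,0,0],0,1],
  [[0,0,0],0,1],
  [[0,0,0],0,1],
  [[0,0,20],0,1],
  [[0,0,50],0,1],
  [[0,0,60],0,1],
  [[0,0,30],0,1],
  [[0,0,0],0,1],
  [[0,0,0],0,1],
])

```text
t: 22.12
tcp_pos: [0.5221, -0.0249, 0.1873]
tool_rot: [0.256, 0.967, -0.0, -0.002]
force: [0.7, -0.6, -3.1]
finger_gap: 0.59
```

```bash
python3 - <<'E'
from h import *
b=snap("side");a=snap("top")
crop(b,220,130,110,110,5,"pics/s17.png");crop(a,240,115,200,150,4,"pics/t17.png")
E
```

```text
(no output)
```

View pics/s17.png

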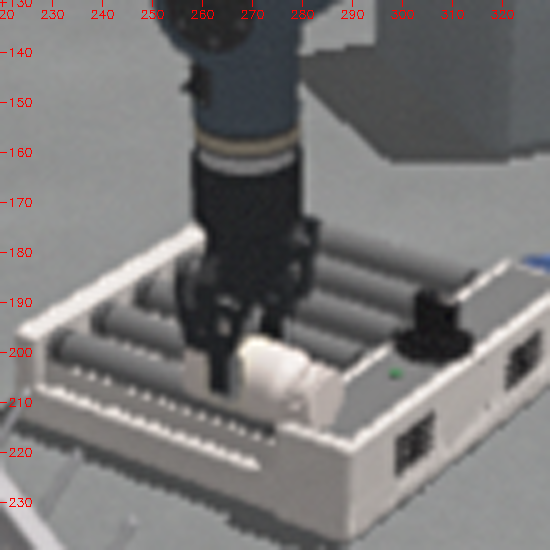

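View pics/t17.png

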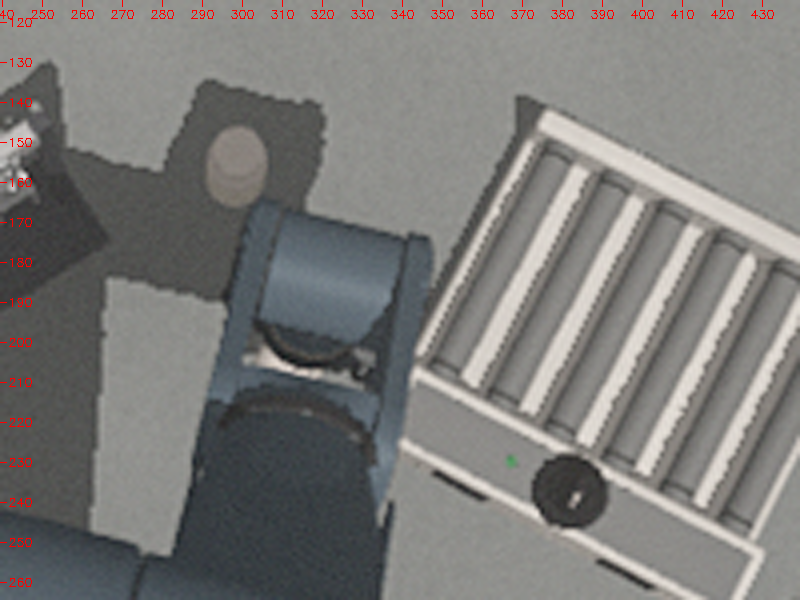

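```bash
python3 - <<'E'
from h import *
a=cv2.cvtColor(cv2.imread("pics/top0.png"),cv2.COLOR_BGR2GRAY).astype(np.float32)
O=np.array([.509,-.3145,0])
ys=np.arange(-.17,.171,.002); best=None
for yaw in np.arange(-.54,-.495,.005):
    X=np.array([np.cos(yaw),np.sin(yaw),0]);Y=np.array([-np.sin(yaw),np.cos(yaw),0])
    pr=0
    for x in np.arange(-.06,.11,.01):
        p=proj("top",O+x*X+ys[:,None]*Y+[0,0,.07]).astype(np.float32)
        pr=pr+cv2.remap(a,p[:,0].reshape(1,-1),p[:,1].reshape(1,-1),1)[0]
    sc=np.abs(np.diff(pr)).sum(); print(round(yaw,3),int(sc))
    if best is None or sc>best[0]: best=(sc,yaw,pr/17)
sc,yaw,pr=best
print(yaw); print([(int(round(y*1000)),int(v)) for y,v in zip(ys,pr)])
c=onz("top",(0,0),.07); C=-manip.get_calibration("top")['R'].T@manip.get_calibration("top")['t']; print("cam",C)
E
```

```text
-0.54 26610
-0.535 27219
-0.53 27763
-0.525 28245
-0.52 28506
-0.515 28686
-0.51 28749
-0.505 28653
-0.5 28362
-0.495 27895
-0.51
[(-170, 139), (-168, 139), (-166, 138), (-164, 136), (-162, 139), (-160, 159), (-158, 187), (-156, 199), (-154, 187), (-152, 158), (-150, 132), (-148, 125), (-146, 129), (-144, 132), (-142, 132), (-140, 130), (-138, 127), (-136, 122), (-134, 117), (-132, 111), (-130, 104), (-128, 94), (-126, 85), (-124, 89), (-122, 106), (-120, 121), (-118, 126), (-116, 125), (-114, 122), (-112, 125), (-110, 153), (-108, 187), (-106, 205), (-104, 211), (-102, 209), (-100, 196), (-98, 170), (-96, 141), (-94, 125), (-92, 126), (-90, 130), (-88, 133), (-86, 133), (-84, 130), (-82, 127), (-80, 122), (-78, 116), (-76, 109), (-74, 101), (-72, 90), (-70, 86), (-68, 98), (-66, 116), (-64, 126), (-62, 128), (-60, 124), (-58, 127), (-56, 155), (-54, 188), (-52, 206), (-50, 212), (-48, 212), (-46, 207), (-44, 187), (-42, 157), (-40, 131), (-38, 124), (-36, 129), (-34, 132), (-32, 134), (-30, 133), (-28, 130), (-26, 125), (-24, 120), (-22, 115), (-20, 108), (-18, 99), (-16, 90), (-14,
[... 383 characters left out ...]
), (58, 207), (60, 207), (62, 208), (64, 205), (66, 187), (68, 157), (70, 132), (72, 123), (74, 127), (76, 131), (78, 133), (80, 134), (82, 132), (84, 128), (86, 123), (88, 118), (90, 111), (92, 101), (94, 93), (96, 96), (98, 110), (100, 121), (102, 122), (104, 126), (106, 154), (108, 187), (110, 203), (112, 207), (114, 206), (116, 207), (118, 207), (120, 196), (122, 172), (124, 142), (126, 125), (128, 124), (130, 128), (132, 132), (134, 134), (136, 133), (138, 130), (140, 126), (142, 121), (144, 115), (146, 108), (148, 98), (150, 93), (152, 103), (154, 115), (156, 121), (158, 126), (160, 152), (162, 183), (164, 192), (166, 178), (168, 145), (170, 111)]
cam [0.332695   0.06654403 1.55728013]
```

>>> arm_command([
  [[0,-30,5],0,1],
  [[-1,-50,0],0,1],
  [[-1,-55,0],0,1],
  [[-1,-55,0],0,1],
  [[-1,-55,0],0,1],
  [[-1,-55,0],0,1],
  [[-1,-40,0],0,1],
  [[0,-17,0],0,1],
  [[0,0,0],0,1],
  [[0,0,0],0,1],
])

```text
t: 23.48
tcp_pos: [0.5171, -0.3799, 0.1929]
tool_rot: [0.256, 0.967, 0.001, -0.001]
force: [-0.3, 1.1, -2.6]
finger_gap: 0.594
```

```bash
python3 - <<'E'
from h import *
s=manip.sense(); print(s['tcp_pos'],s['tool_rot'])
b=snap("side");a=snap("top")
crop(b,250,120,110,110,5,"pics/s18.png");crop(a,300,115,170,150,4,"pics/t18.png")
E
```

```text
[ 0.51705039 -0.37994553  0.19292357] [ 0.25593866  0.9666916   0.00110545 -0.00123576]
```

View pics/s18.png

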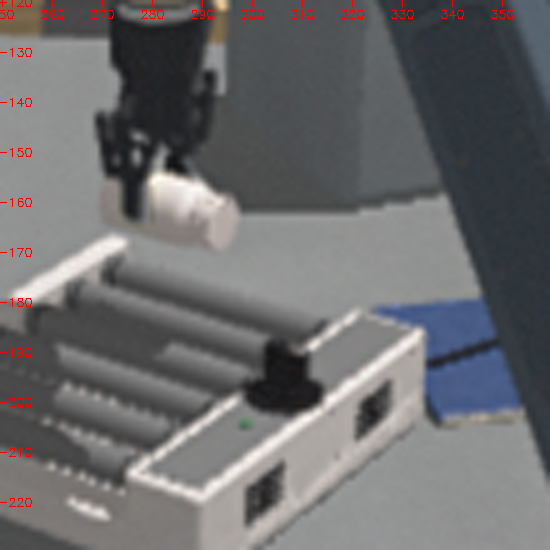

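View pics/t18.png

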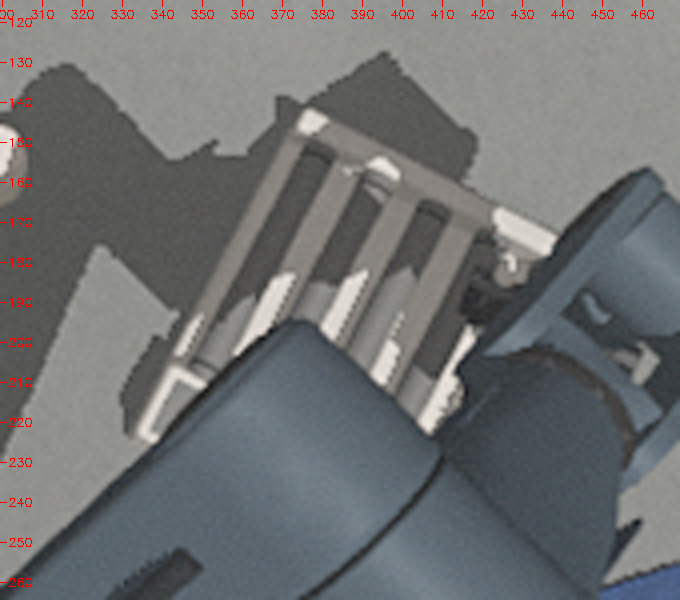

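```bash
python3 - <<'E'
from h import *
t=np.array([.5171,-.3799,.190]); m=np.array([.868,-.497,0])
for tilt in (0,.1,.2):
    mm=m*np.cos(tilt)+np.array([0,0,np.sin(tilt)])
    print(tilt,proj("side",np.array([t+mm*.03,t-mm*.075,t])).round(1).tolist())
b=snap("side");crop(b,260,140,50,40,14,"pics/s19.png")
E
```

```text
0 [[275.4, 159.4], [297.0, 165.7], [281.5, 161.1]]
0.1 [[275.4, 158.7], [296.9, 167.4], [281.5, 161.1]]
0.2 [[275.5, 158.0], [296.6, 169.1], [281.5, 161.1]]
```

View pics/s19.png

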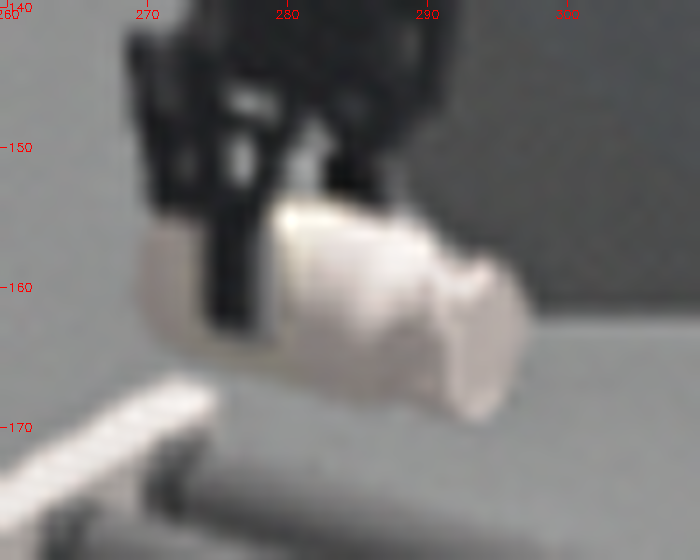

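>>> arm_command([
  [[-1,-2,-30],0,1],
  [[0,0,-35],0,1],
  [[0,0,-17],0,1],
  [[0,0,0],0,1],
  [[0,0,0],0,1],
])

```text
t: 24.25
tcp_pos: [0.5172, -0.3847, 0.1131]
tool_rot: [0.256, 0.967, -0.001, 0.001]
force: [0.1, -0.8, -2.0]
finger_gap: 0.593
```

>>> arm_command([
  [[1,2,-4],0,1],
  [[0,0,-3],0,1],
  [[0,0,0],0,1],
])

```text
t: 24.62
tcp_pos: [0.5176, -0.3821, 0.1052]
tool_rot: [0.257, 0.967, 0.0, 0.0]
force: [0.3, 0.1, -1.4]
finger_gap: 0.591
```

```bash
python3 - <<'E'
from h import *
s=manip.sense(); print(s['tcp_pos'],s['force'])
b=snap("side");crop(b,250,140,70,60,9,"pics/s20.png")
E
```

```text
[ 0.51764756 -0.38213275  0.10516671] [ 0.28868174  0.08123212 -1.35885003]
```

View pics/s20.png

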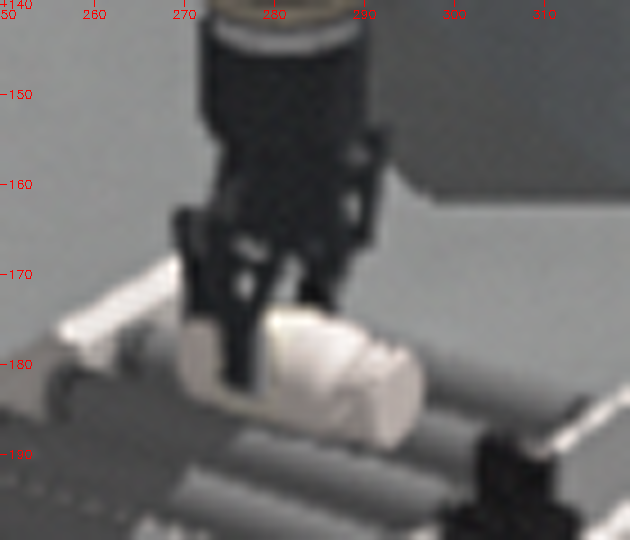

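>>> arm_command([
  [[0,0,-2],0,1],
  [[0,0,0],0,1],
])

```text
t: 24.92
tcp_pos: [0.5177, -0.3822, 0.105]
tool_rot: [0.257, 0.967, -0.0, 0.0]
force: [-1.2, 3.5, 8.9]
finger_gap: 0.596
```

>>> arm_command([
  [[0,0,0],0,0],
  [[0,0,0],0,-0.3],
  [[0,0,0],0,-0.6],
  [[0,0,0],0,-1],
  [[0,0,0],0,-1],
  [[0,0,20],0,-1],
  [[0,0,50],0,-1],
  [[0,20,30],0,-1],
  [[10,55,0],0,-1],
  [[20,55,0],0,-1],
  [[0,0,0],0,-1],
])

```text
t: 26.3
tcp_pos: [0.5478, -0.248, 0.2028]
tool_rot: [0.254, 0.967, 0.001, -0.001]
force: [0.9, -0.2, 0.4]
finger_gap: 1.001
```

```bash
python3 - <<'E'
from h import *
s=manip.sense(); print(s['tcp_pos'],s['force'])
b=snap("side");a=snap("top");crop(b,190,140,130,120,5,"pics/s21.png");crop(a,280,115,190,150,4,"pics/t21.png")
E
```

```text
[ 0.54782734 -0.24801852  0.20284556] [ 0.93476243 -0.24501494  0.44780101]
```

View pics/s21.png

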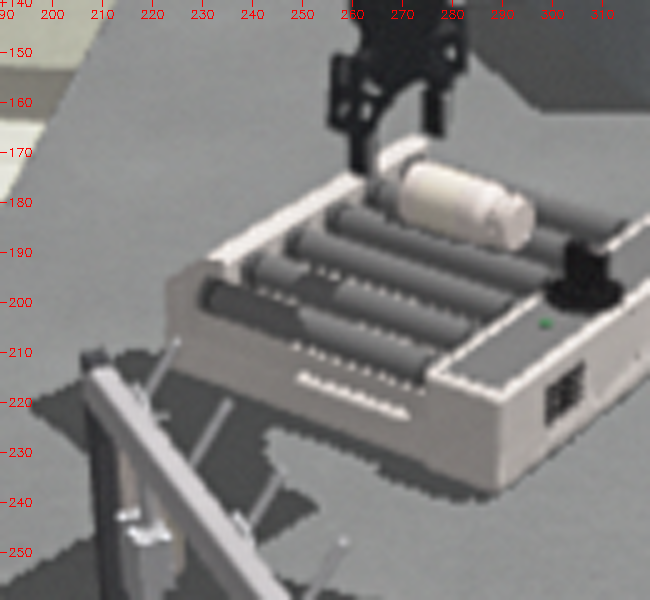

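View pics/t21.png

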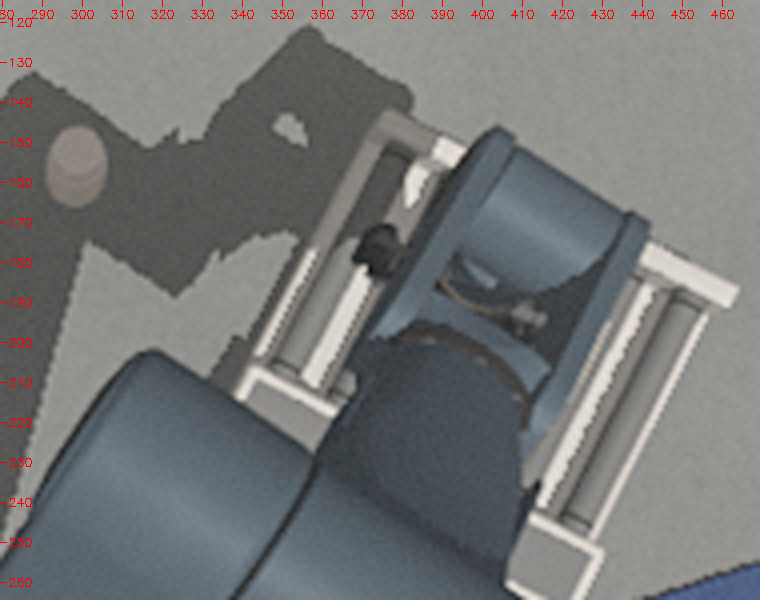

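>>> arm_command([
  [[29,53,0],0,-1],
  [[29,53,0],0,-1],
  [[29,53,0],0,-1],
  [[30,53,0],0,-1],
  [[30,52,0],0,-1],
  [[0,0,0],0,-1],
  [[0,0,0],0,-1],
], squeeze=20)

```text
t: 27.28
tcp_pos: [0.6943, 0.0103, 0.2022]
tool_rot: [0.257, 0.966, -0.001, -0.0]
force: [-0.1, -0.7, -0.2]
finger_gap: 0.997
```

```bash
python3 - <<'E'
from h import *
s=manip.sense(); print(s['tcp_pos'],s['tool_rot'])
b=snap("side");a=snap("top");crop(b,190,140,110,120,5,"pics/s22.png");crop(a,270,105,190,150,4,"pics/t22.png")
E
```

```text
[0.69428424 0.01025014 0.20219792] [ 2.56956643e-01  9.66422720e-01 -5.12657022e-04 -3.84568323e-04]
```

View pics/s22.png

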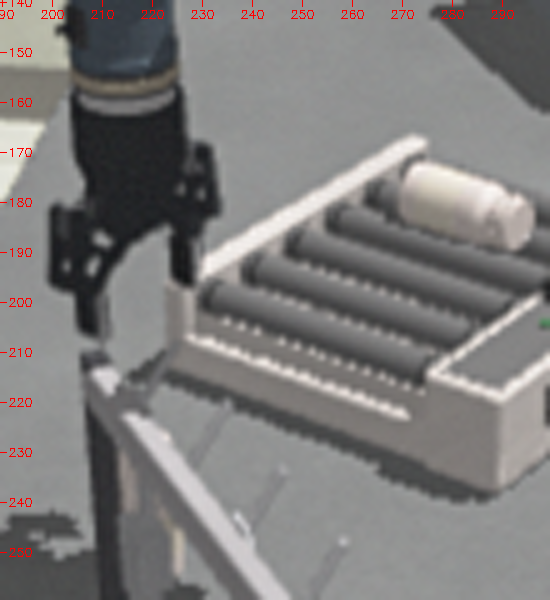

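View pics/t22.png

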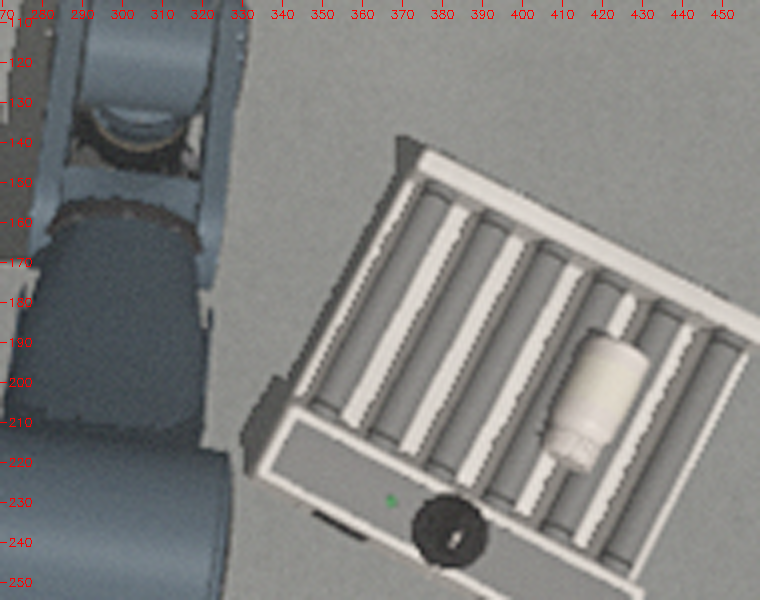

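>>> arm_command([
  [[1,6,-40],0,-1],
  [[0,0,-50],0,-1],
  [[0,0,-18],0,-1],
  [[0,0,0],0,-1],
  [[0,0,-4],0,0],
  [[0,0,0],0,1],
  [[0,0,0],0,1],
  [[0,0,0],0,1],
  [[0,0,0],0,1],
])

```text
t: 28.5
tcp_pos: [0.6966, 0.0179, 0.0925]
tool_rot: [0.256, 0.967, 0.0, 0.002]
force: [0.0, -0.1, 6.3]
finger_gap: 0.499
```

```bash
python3 - <<'E'
from h import *
b=snap("side");crop(b,190,170,80,90,6,"pics/s23.png")
E
```

```text
(no output)
```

View pics/s23.png

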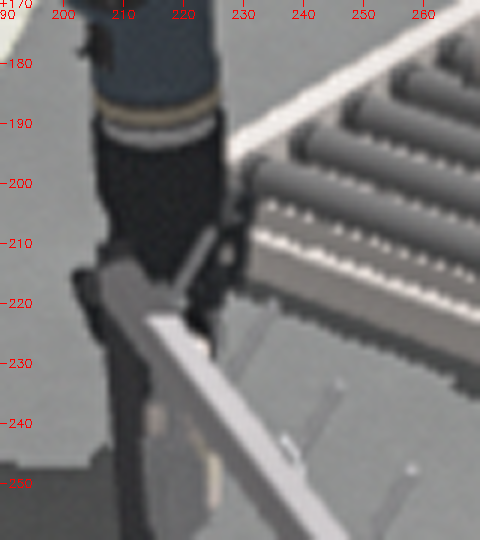

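>>> arm_command([
  [[0,0,0],0,1],
  [[0,0,30],0,1],
  [[-30,-19,0],0,1],
  [[-40,-25,0],0,1],
  [[-30,-19,0],0,1],
  [[-15,-10,0],0,1],
  [[0,0,0],0,1],
  [[0,0,0],0,1],
], squeeze=40)

```text
t: 29.55
tcp_pos: [0.582, -0.055, 0.121]
tool_rot: [0.256, 0.967, 0.0, 0.001]
force: [-0.1, 0.3, -1.3]
finger_gap: 0.488
```

```bash
python3 - <<'E'
from h import *
s=manip.sense(); print(s['tcp_pos'],s['force'])
b=snap("side");crop(b,210,160,80,90,6,"pics/s24.png")
E
```

```text
[ 0.58198478 -0.05497983  0.12098919] [-0.05008861  0.33679377 -1.33189595]
```

View pics/s24.png

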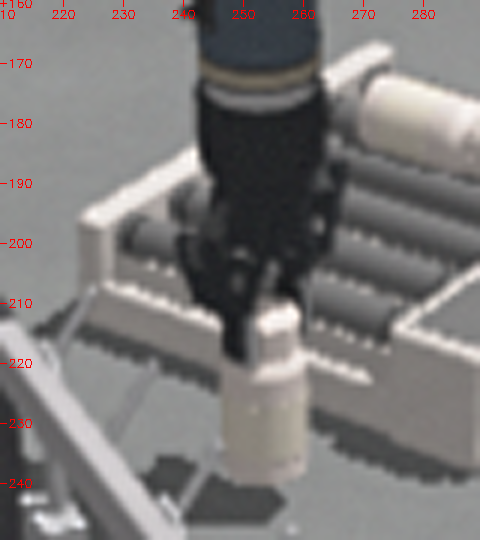

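Held upright, base about 30 mm up. Lower to the bench, then tip as before.

>>> arm_command([
  [[0,0,-20],0,1],
  [[0,0,-9],0,1],
  [[0,0,-2],0,1],
  [[0,0,0],0,1],
])

```text
t: 30.1
tcp_pos: [0.5818, -0.054, 0.0922]
tool_rot: [0.256, 0.967, 0.001, 0.001]
force: [-1.8, 3.9, 11.8]
finger_gap: 0.491
```

>>> arm_command([
  [[0,0,0],0,1],
  [[-7,4,1],0,1],
  [[-7,4,0],0,1],
  [[-7,4,0],0,1],
  [[-7,4,0],0,1],
  [[0,0,0],0,1],
], squeeze=20)

```text
t: 30.85
tcp_pos: [0.5564, -0.0401, 0.0931]
tool_rot: [0.256, 0.967, -0.0, 0.005]
force: [4.5, -1.9, 7.9]
finger_gap: 0.485
```

```bash
python3 - <<'E'
from h import *
b=snap("side");crop(b,220,170,80,90,6,"pics/s25.png")
E
```

```text
(no output)
```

View pics/s25.png

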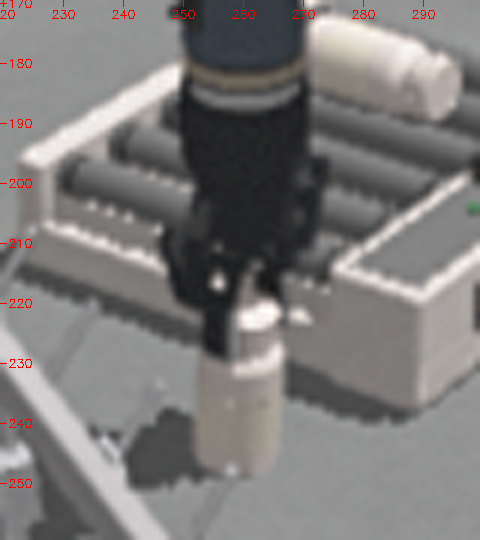

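>>> arm_command([
  [[-6,3,-1],0,1],
  [[-6,3,-1],0,1],
  [[-6,4,0],0,1],
  [[0,0,0],0,1],
])

```text
t: 31.4
tcp_pos: [0.5391, -0.03, 0.092]
tool_rot: [0.256, 0.967, 0.0, 0.006]
force: [2.8, -0.9, 15.5]
finger_gap: 0.49
```

```bash
python3 - <<'E'
from h import *
b=snap("side");crop(b,220,170,80,90,6,"pics/s26.png")
E
```

```text
(no output)
```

View pics/s26.png

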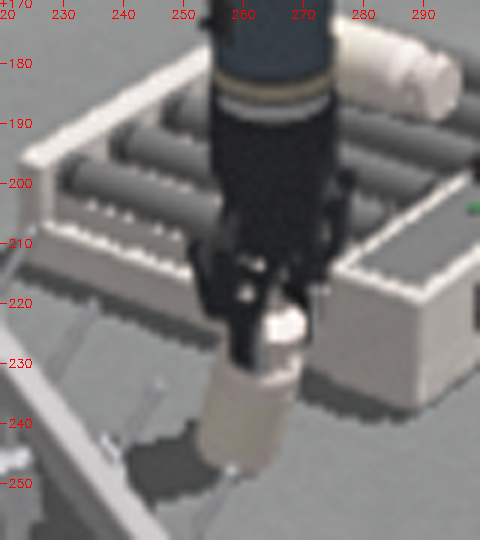

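>>> arm_command([
  [[-7,4,0],0,1],
  [[-7,4,-1],0,1],
  [[-7,4,-1],0,1],
  [[-7,4,-2],0,1],
  [[0,0,0],0,1],
])

```text
t: 32.08
tcp_pos: [0.5049, -0.0124, 0.0845]
tool_rot: [0.256, 0.967, 0.0, -0.001]
force: [0.2, -0.8, 6.2]
finger_gap: 0.488
```

```bash
python3 - <<'E'
from h import *
b=snap("side");crop(b,220,170,80,90,6,"pics/s27.png")
E
```

```text
(no output)
```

View pics/s27.png

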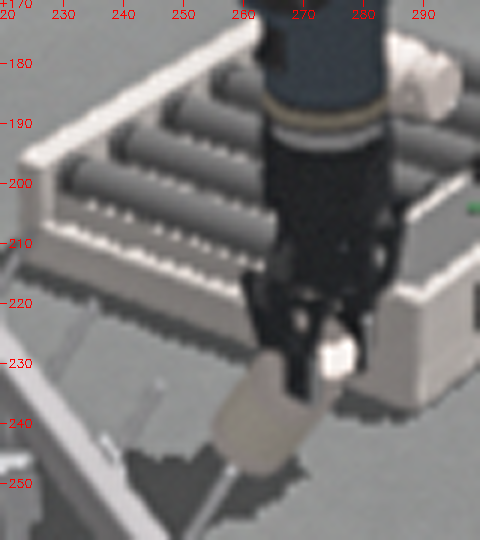

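>>> arm_command([
  [[-6,4,-4],0,1],
  [[-6,4,-4],0,1],
  [[-6,3,-5],0,1],
  [[-5,3,-5],0,1],
  [[-5,3,-6],0,1],
  [[-4,2,-6],0,1],
  [[-4,2,-6],0,1],
  [[-3,2,-6],0,1],
  [[-3,1,-6],0,1],
  [[-2,1,-6],0,1],
  [[0,0,0],0,1],
])

```text
t: 33.5
tcp_pos: [0.4587, 0.0129, 0.0301]
tool_rot: [0.256, 0.967, -0.0, -0.004]
force: [-3.1, 1.2, 4.7]
finger_gap: 0.487
```

```bash
python3 - <<'E'
from h import *
b=snap("side");crop(b,220,170,90,100,6,"pics/s28.png")
E
```

```text
(no output)
```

View pics/s28.png

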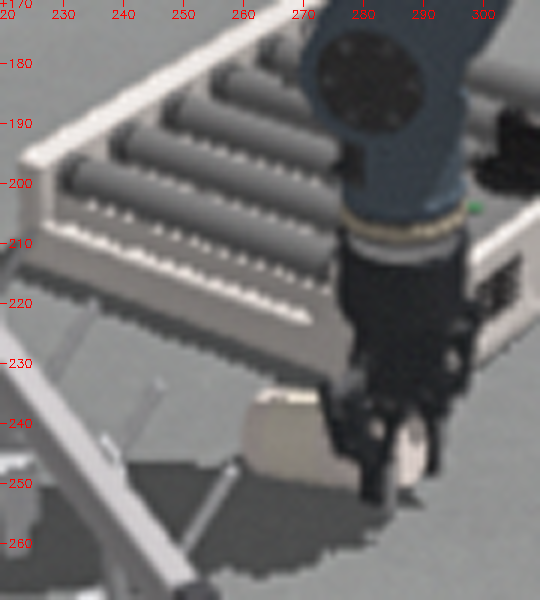

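>>> arm_command([
  [[-1,1,-2],0,1],
  [[0,0,0],0,0],
  [[0,0,0],0,-1],
  [[0,0,0],0,-1],
  [[0,0,0],0,-1],
  [[15,-8,0],0,-1],
  [[15,-9,0],0,-1],
  [[15,-9,0],0,-1],
  [[0,0,0],0,-1],
  [[0,0,0],0,-1],
], squeeze=40)

```text
t: 34.8
tcp_pos: [0.5059, -0.0131, 0.0287]
tool_rot: [0.257, 0.967, 0.0, -0.0]
force: [-0.0, -0.3, -0.3]
finger_gap: 1.002
```

```bash
python3 - <<'E'
from h import *
b=snap("side");crop(b,220,170,90,100,6,"pics/s29.png")
E
```

```text
(no output)
```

View pics/s29.png

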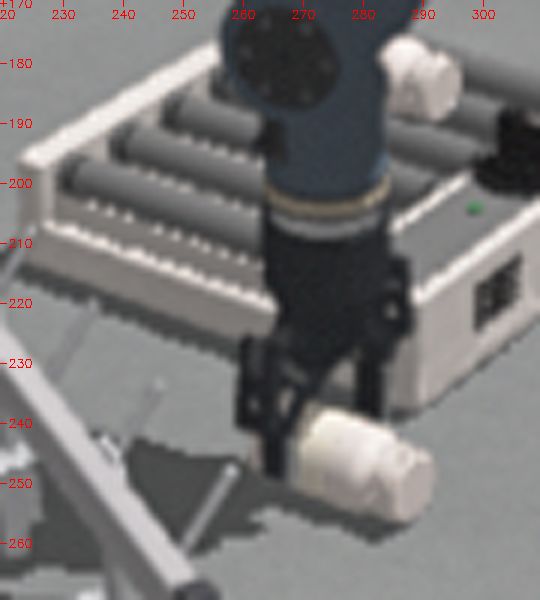

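>>> arm_command([
  [[0,0,0],0,0],
  [[0,0,0],0,1],
  [[0,0,0],0,1],
  [[0,0,0],0,1],
  [[0,0,20],0,1],
  [[0,0,50],0,1],
  [[0,0,60],0,1],
  [[0,0,30],0,1],
  [[0,0,0],0,1],
  [[0,0,0],0,1],
])

```text
t: 36.1
tcp_pos: [0.5052, -0.0128, 0.1875]
tool_rot: [0.257, 0.967, 0.0, -0.001]
force: [-0.3, 0.0, -0.8]
finger_gap: 0.586
```

>>> arm_command([
  [[8,-34,5],0,1],
  [[13,-55,0],0,1],
  [[13,-55,0],0,1],
  [[13,-55,0],0,1],
  [[12,-45,0],0,1],
  [[7,-30,0],0,1],
  [[0,0,0],0,1],
  [[0,0,0],0,1],
])

```text
t: 37.1
tcp_pos: [0.571, -0.2858, 0.1913]
tool_rot: [0.257, 0.967, 0.001, -0.003]
force: [-0.2, 0.7, -1.7]
finger_gap: 0.59
```

```bash
python3 - <<'E'
from h import *
s=manip.sense(); print(s['tcp_pos'],s['tool_rot'],s['finger_gap'])
t=s['tcp_pos']-[0,0,.003]; m=np.array([.868,-.497,0])
print(proj("side",np.array([t+m*.037,t-m*.068,t])).round(1).tolist())
d=s['tcp_pos']-[.509,-.3145,0]; print("mixer xy",d[0]*.870-d[1]*.4925,d[0]*.4925+d[1]*.870)
b=snap("side");crop(b,220,140,100,90,7,"pics/s30.png")
E
```

```text
[ 0.57096897 -0.28581277  0.19126465] [ 0.25662614  0.96650658  0.00125733 -0.00254233] 0.5902284808002554
[[257.7, 168.6], [279.6, 175.4], [265.3, 171.0]]
mixer xy 0.039784538093783794 0.0554776099128676
```

View pics/s30.png

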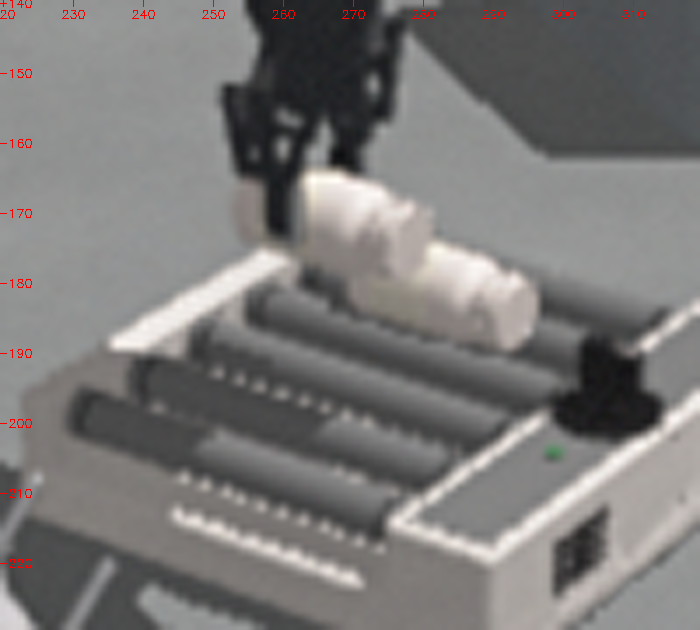

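Level, cap face near (278.5,174.5) as predicted. Lower into gap 2.

>>> arm_command([
  [[0,-1,-30],0,1],
  [[0,0,-35],0,1],
  [[0,0,-15],0,1],
  [[0,0,0],0,1],
  [[0,0,0],0,1],
])

```text
t: 37.78
tcp_pos: [0.5732, -0.2884, 0.115]
tool_rot: [0.256, 0.967, -0.0, 0.001]
force: [-0.6, -0.9, -1.2]
finger_gap: 0.589
```

```bash
python3 - <<'E'
from h import *
s=manip.sense(); print(s['tcp_pos'],s['force'])
d=s['tcp_pos']-[.509,-.3145,0]; print("mixer xy",d[0]*.870-d[1]*.4925,d[0]*.4925+d[1]*.870)
E
```

```text
[ 0.57324767 -0.28839334  0.11504514] [-0.61161042 -0.85753582 -1.20214155]
mixer xy 0.04303794237714113 0.054354773494249706
```

>>> arm_command([
  [[0,0,-6],0,1],
  [[0,0,-3],0,1],
  [[0,0,-1],0,1],
  [[0,0,-1],0,1],
  [[0,0,0],0,1],
])

```text
t: 38.4
tcp_pos: [0.5732, -0.288, 0.1056]
tool_rot: [0.257, 0.967, -0.0, 0.001]
force: [-1.5, 2.6, 10.1]
finger_gap: 0.592
```

>>> arm_command([
  [[0,0,0],0,0],
  [[0,0,0],0,-0.3],
  [[0,0,0],0,-0.6],
  [[0,0,0],0,-1],
  [[0,0,0],0,-1],
  [[0,0,20],0,-1],
  [[0,0,50],0,-1],
  [[0,20,40],0,-1],
  [[-10,55,30],0,-1],
  [[-20,55,0],0,-1],
  [[-20,55,0],0,-1],
  [[-20,55,0],0,-1],
])

```text
t: 39.9
tcp_pos: [0.5018, -0.0475, 0.2425]
tool_rot: [0.257, 0.966, 0.0, 0.0]
force: [0.5, 0.7, 0.3]
finger_gap: 1.001
```

>>> arm_command([
  [[-20,55,0],0,-1],
  [[-10,50,0],0,-1],
  [[0,0,0],0,-1],
  [[0,0,0],0,-1],
])

```text
t: 40.4
tcp_pos: [0.473, 0.0557, 0.2425]
tool_rot: [0.256, 0.967, -0.0, 0.001]
force: [0.1, -0.9, 0.2]
finger_gap: 1.002
```

```bash
python3 - <<'E'
from h import *
s=manip.sense(); print(s['tcp_pos'],s['t'])
b=snap("side");a=snap("top");cv2.imwrite("pics/side31.png",b);cv2.imwrite("pics/top31.png",a)
crop(b,200,155,140,140,4.2,"pics/s31.png");crop(a,330,135,140,135,4.4,"pics/t31.png");crop(a,150,130,120,100,6,"pics/t31b.png")
crop(a,360,210,50,50,12,"pics/t31s.png")
E
```

```text
[0.47302977 0.05570513 0.24254783] 40.4
```

View pics/s31.png

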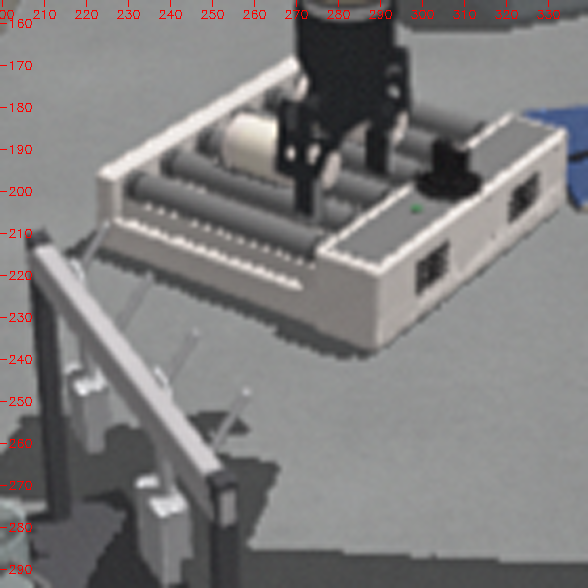

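View pics/t31.png

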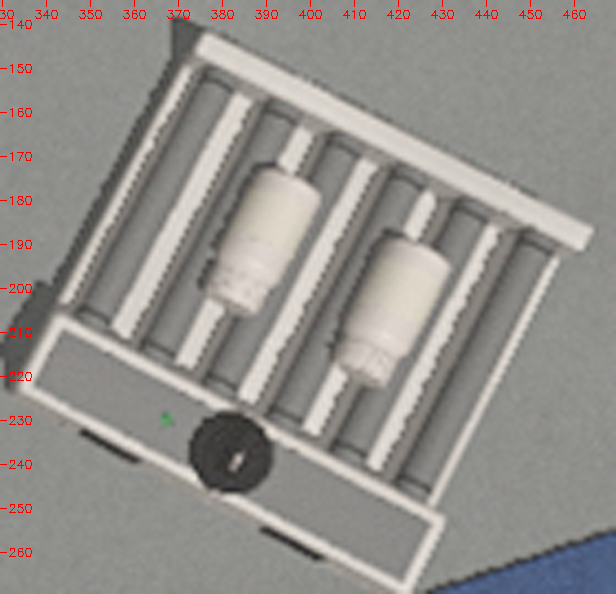

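View pics/t31b.png

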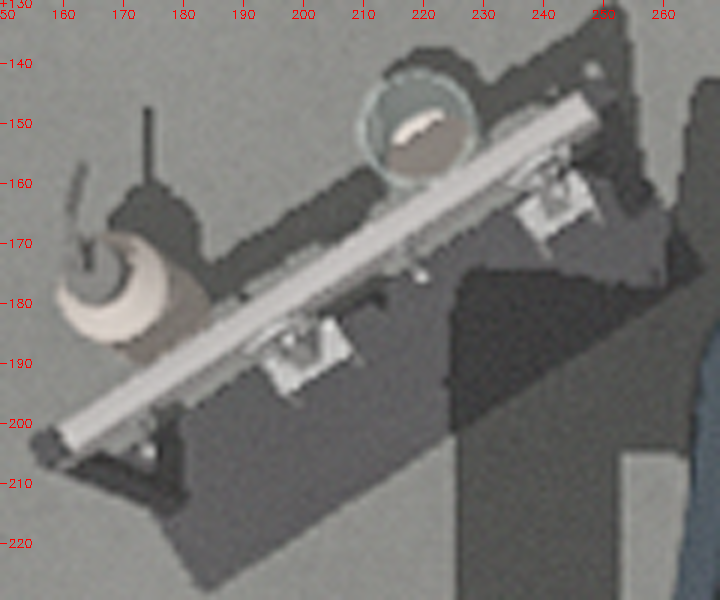

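View pics/t31s.png

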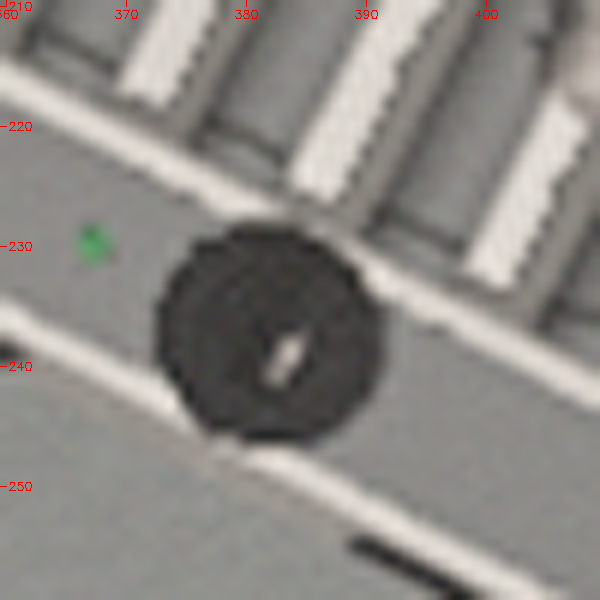

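```bash
python3 - <<'E'
from h import *
b=cv2.imread("pics/side31.png");a=cv2.imread("pics/top31.png")
def st(i): return np.clip(i.astype(float)*3-20,0,255).astype(np.uint8)
crop(st(b),290,165,36,36,14,"pics/s32.png");crop(st(a),362,216,40,40,14,"pics/t32.png")
g=cv2.cvtColor(a,cv2.COLOR_BGR2GRAY); m=np.zeros_like(g); m[222:252,368:396]=(g[222:252,368:396]<85)*255
n,l,s,c=cv2.connectedComponentsWithStats(m); i=1+np.argmax(s[1:,4]); print(s[i],c[i])
for z in(.095,.10,.105): print(z,onz("top",c[i],z)*1000)
E
```

```text
[373 229  19  18 256] [381.8515625  237.46484375]
0.095 [ 402.70045898 -253.08297929   95.        ]
0.1 [ 402.4610881  -251.99007309  100.        ]
0.105 [ 402.22171721 -250.89716688  105.        ]
```

View pics/s32.png

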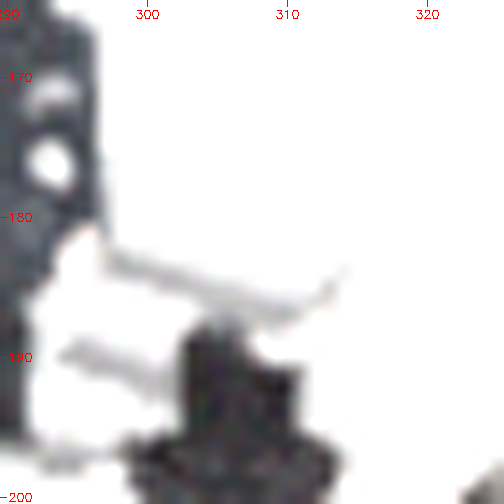

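View pics/t32.png

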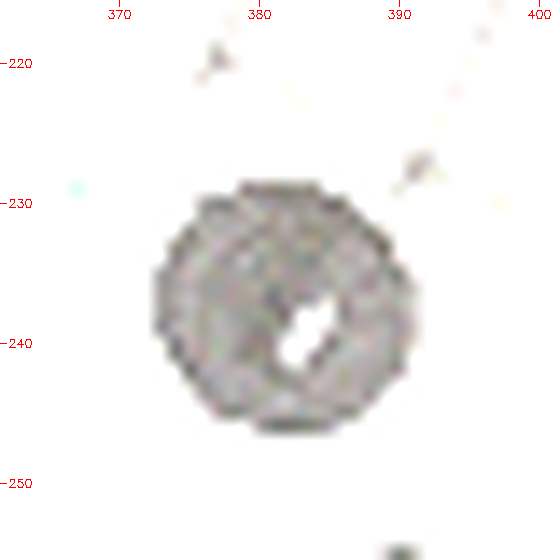

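>>> arm_command([
  [[-12,-40,0],0,-1],
  [[-12,-55,0],0,-1],
  [[-12,-55,0],0,-1],
  [[-12,-55,0],0,-1],
  [[-12,-55,0],0,-1],
  [[-11,-49,0],0,-1],
  [[0,0,0],0,-1],
  [[0,0,0],0,-1],
], squeeze=40)

```text
t: 41.5
tcp_pos: [0.4008, -0.2536, 0.2421]
tool_rot: [0.258, 0.966, 0.0, -0.0]
force: [0.6, 0.1, -0.3]
finger_gap: 1.0
```

```bash
python3 - <<'E'
from h import *
s=manip.sense(); print(s['tcp_pos'],s['tool_rot'],s['q'])
d=s['tcp_pos']-[.402,-.253,0]; print("off",d*1000)
print(proj("side",np.array([[.402,-.253,.134],[.402,-.253,.102]])))
b=snap("side");crop(b,260,140,80,70,8,"pics/s33.png")
E
```

```text
[ 0.40078631 -0.25358     0.24205396] [ 2.57795532e-01  9.66199266e-01  4.57967175e-04 -4.81215517e-04] [-8.00536834e-01  3.26608831e-01  1.79913180e+00  3.42162651e-04
  1.01714839e+00 -1.85003330e+00]
off [ -1.21369252  -0.57999666 242.05395756]
[[308.04361363 189.34926209]
 [307.80575393 196.69339551]]
```

View pics/s33.png

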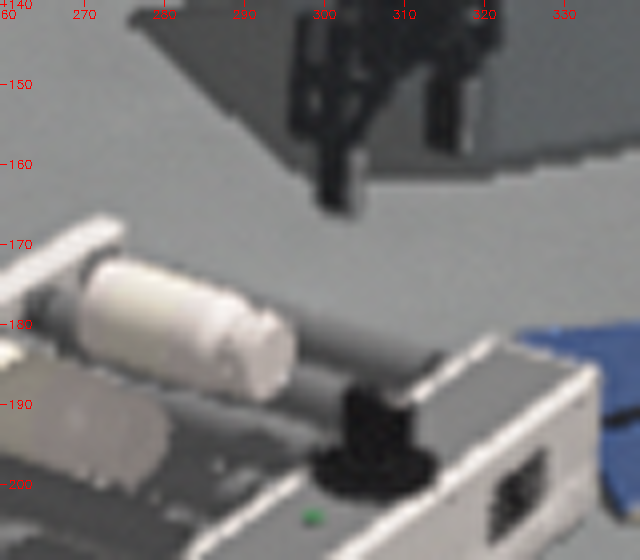

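>>> arm_command([
  [[1,1,-40],0,-1],
  [[0,0,-50],0,-1],
  [[0,0,-28],0,-1],
  [[0,0,0],0,-1],
  [[0,0,0],0,0],
  [[0,0,0],0,1],
  [[0,0,0],0,1],
  [[0,0,0],0,1],
  [[0,0,0],0,1],
  [[0,0,0],0,1],
])

```text
t: 42.8
tcp_pos: [0.4028, -0.2524, 0.1252]
tool_rot: [0.257, 0.967, -0.0, 0.001]
force: [0.0, 0.7, 7.0]
finger_gap: 0.154
```

```bash
python3 - <<'E'
from h import *
b=snap("side");crop(b,260,140,80,70,8,"pics/s34.png")
E
```

```text
(no output)
```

View pics/s34.png

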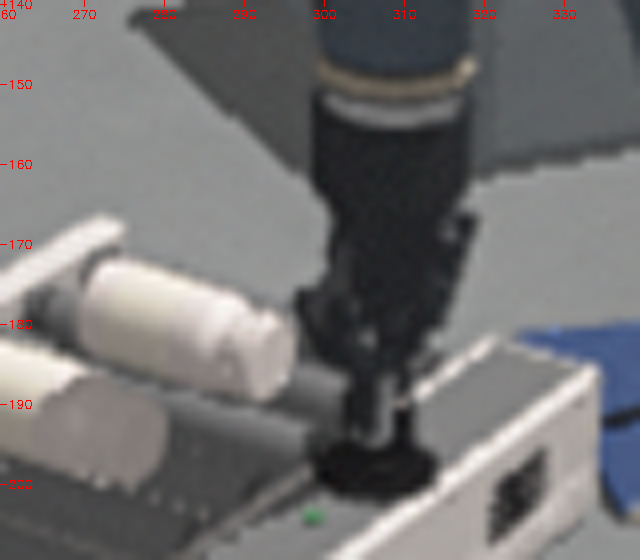

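>>> arm_command([
  [[0,0,0],-0.16,1],
  [[0,0,0],-0.16,1],
  [[0,0,0],-0.16,1],
  [[0,0,0],-0.16,1],
  [[0,0,0],-0.16,1],
  [[0,0,0],0,1],
])

```text
t: 43.6
tcp_pos: [0.404, -0.2516, 0.1252]
tool_rot: [0.614, 0.79, 0.001, 0.001]
force: [4.8, 4.2, 5.2]
finger_gap: 0.148
```

>>> arm_command([
  [[0,0,0],-0.16,1],
  [[0,0,0],-0.16,1],
  [[0,0,0],-0.16,1],
  [[0,0,0],-0.16,1],
  [[0,0,0],-0.14,1],
  [[0,0,0],0,1],
  [[0,0,0],0,1],
])

```text
t: 44.48
tcp_pos: [0.4053, -0.252, 0.1252]
tool_rot: [0.867, 0.499, 0.002, 0.002]
force: [8.4, 5.4, 4.3]
finger_gap: 0.15
```

```bash
python3 - <<'E'
from h import *
s=manip.sense(); q=s['tool_rot']; y=np.arctan2(2*q[1]**2-1,2*q[0]*q[1]); print(y, 1.0527-y, s['force'],s['ft_torque'],s['q'])
E
```

```text
-0.5270383514800281 1.579738351480028 [8.36422103 5.44263467 4.29874015] [ 0.93295552 -1.34048436  0.65427937] [-0.79281501  0.52536317  1.90949151  0.00457613  0.70168458 -0.26927166]
```

>>> arm_command([
  [[0,0,0],0,0.5],
  [[0,0,0],0,0],
  [[0,0,0],0,-1],
  [[0,0,0],0,-1],
  [[0,0,0],0,-1],
  [[0,0,40],0,-1],
  [[0,0,50],0,-1],
  [[0,0,40],0,-1],
  [[20,50,0],0,-1],
  [[20,55,0],0,-1],
  [[20,55,0],0,-1],
  [[20,55,0],0,-1],
])

```text
t: 45.98
tcp_pos: [0.4829, -0.0354, 0.2545]
tool_rot: [0.867, 0.498, 0.0, 0.0]
force: [0.4, -0.8, 0.2]
finger_gap: 0.996
```

>>> arm_command([
  [[0,50,0],0,-1],
  [[0,0,0],0,-1],
  [[0,0,0],0,-1],
  [[0,0,0],0,-1],
])

```text
t: 46.48
tcp_pos: [0.4826, 0.0117, 0.2544]
tool_rot: [0.868, 0.497, -0.0, 0.0]
force: [0.1, 0.2, 0.3]
finger_gap: 0.999
```

```bash
python3 - <<'E'
from h import *
s=manip.sense(); print(s['tcp_pos'],s['t'],s['force'])
b=snap("side");a=snap("top");cv2.imwrite("pics/side40.png",b);cv2.imwrite("pics/top40.png",a)
def st(i): return np.clip(i.astype(float)*3-20,0,255).astype(np.uint8)
crop(b,190,155,150,150,4,"pics/s40.png");crop(a,150,130,320,140,2.4,"pics/t40.png")
c1=cv2.resize(st(a)[216:256,362:402],None,fx=9,fy=9,interpolation=2);c2=cv2.resize(st(b)[170:210,288:328],None,fx=9,fy=9,interpolation=2)
cv2.imwrite("pics/sw40.png",np.hstack([c1,c2]))
E
```

```text
[0.48263525 0.01172307 0.25438501] 46.475 [0.11752559 0.1817125  0.28253226]
```

View pics/s40.png

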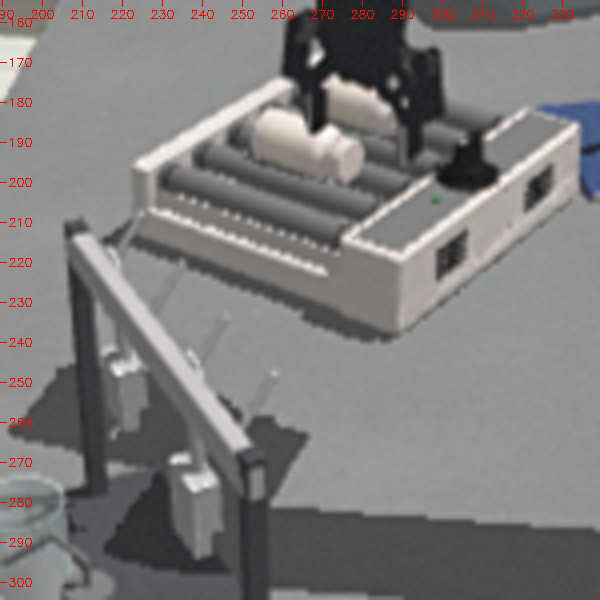

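View pics/t40.png

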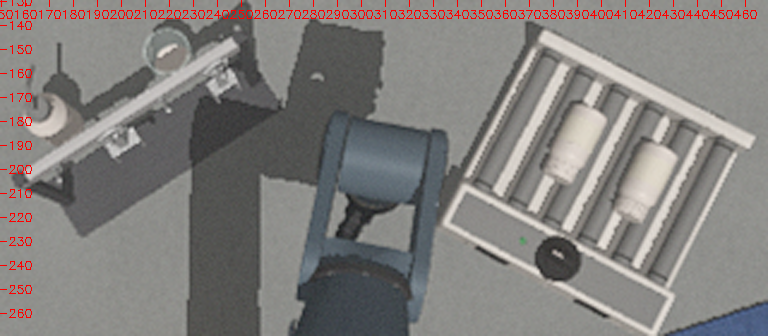

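View pics/sw40.png

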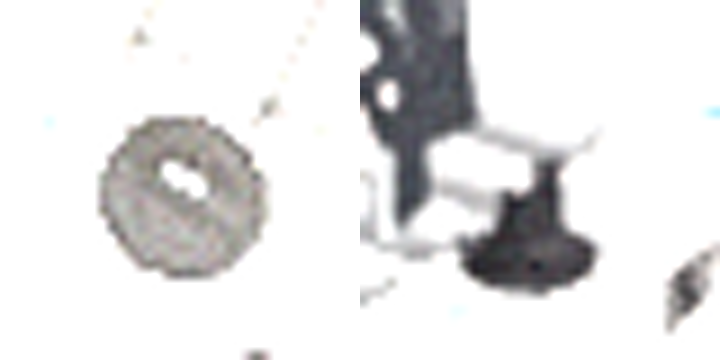

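```bash
python3 - <<'E'
from h import *
a=snap("top");g=cv2.cvtColor(a,cv2.COLOR_BGR2GRAY)
m=(g[228:248,373:392]>120).astype(np.uint8); ys,xs=np.nonzero(m); 
n,l,s,c=cv2.connectedComponentsWithStats(m); print(s[1:].tolist())
k=[i for i in range(1,n) if 5<c[i][0]<14 and 4<c[i][1]<15]
for i in k:
    y,x=np.nonzero(l==i); w,v=np.linalg.eigh(np.cov(np.c_[x,y].T)); print("mark dir px",v[:,1])
print(manip.sign_off())
E
```

```text
[[0, 0, 7, 6, 18], [10, 0, 9, 7, 22], [7, 6, 5, 4, 8], [0, 13, 12, 7, 30], [13, 15, 6, 5, 16]]
mark dir px [-0.85282489 -0.52219701]
the job is handed in; nothing more can be done
None
```

I finished the job and handed it in at about 46 s of the 210 s allowed. I have no verdict back.

**What I did**
- The scene held two bottles and two steel scoops. I left the yellow and brown scoops alone.
- I hung both scoops by their eyes, on pegs 4 and 2.
- Each bottle was held by its cap and tipped over on the bench. I then gripped it around the body and set it down into its gap (4 and 2), with about 10 N of contact at touch-down.
- I turned the switch clockwise 1.58 rad by the tool's own reading.

**Last checks, from the final pictures**
- Both bottles lie along the rollers, and both scoops hang from separate pegs.
- The mark on the switch now runs across the panel, consistent with a quarter turn. The joint value itself can't be read.
- The beaker and wash bottle stand where they were.
- The tool was clear of everything, with about 0.3 N of force on it.

**What disagreed**
- Side-camera points came out about 1 to 1.5 pixels off from the top-camera ones, so I allowed for that.
- The second bottle slid a few centimetres on the bench before it tipped.
- The switch grip was slightly off its axis, giving about 10 N of side force at the stop.

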